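# Fit the heat sinks to the control boards

## Task

Four boards wait on the bench for their heat sinks. Set each heat sink, base down, on the board whose white printed outline has its shape and size, centred on the pad and squared up with the outline. Put each one down gently rather than dropping it, and leave the jar and the screwdriver where they are.

Things in the scene. Friction and masses are not known exactly. Their poses are not given: they have to be found in the camera images.
- sink_large: large square heat sink, loose, bare aluminium, 44 x 44 mm base, 6 fins, 30 mm high, under 0.1 kg, lying base down on the table. Origin: centre of its underside; z up; x runs along the fins, y across them. The outer fins are flush with the base, so it can be gripped across y over its full height.
- sink_small: small square heat sink, loose, bare aluminium, 28 x 28 mm base, 4 fins, 30 mm high, under 0.1 kg, lying base down on the table. Origin: centre of its underside; z up; x runs along the fins, y across them. The outer fins are flush with the base, so it can be gripped across y over its full height.
- sink_long: long heat sink, loose, bare aluminium, 72 mm (along its x) x 28 mm (along its y) base, 4 fins running lengthwise, 30 mm high, under 0.1 kg, lying base down on the table. Origin: centre of its underside; z up; x runs along the fins, y across them. The outer fins are flush with the base, so it can be gripped across y over its full height.
- sink_round: round heat sink, loose, bare aluminium, 44 mm diameter, a stack of discs on a core, 30 mm high, under 0.1 kg, lying base down on the table. Origin: centre of its underside; z up.
- board_large: fixed green board in a black carrier 106 x 106 mm; in its middle a grey pad in a white outline: square, 54 x 54 mm, 5 mm larger all round than the large square heat sink. Origin: centre of the carrier's underside, at table height, below the pad's centre; z up, x and y along the sides. Above the table: pad 9 mm, 4 mm wide rim 12 mm, small parts along the edges 11 mm.
- board_small: fixed green board in a black carrier 106 x 106 mm; in its middle a grey pad in a white outline: square, 38 x 38 mm, 5 mm larger all round than the small square heat sink. Origin: centre of the carrier's underside, at table height, below the pad's centre; z up, x and y along the sides. Above the table: pad 9 mm, 4 mm wide rim 12 mm, small parts along the edges 11 mm.
- board_long: fixed green board in a black carrier 106 x 106 mm; in its middle a grey pad in a white outline: rectangle, 82 mm along its x and 38 mm along its y, 5 mm larger all round than the long heat sink. Origin: centre of the carrier's underside, at table height, below the pad's centre; z up, x and y along the sides. Above the table: pad 9 mm, 4 mm wide rim 12 mm, small parts along the edges 11 mm.
- board_round: fixed green board in a black carrier 106 x 106 mm; in its middle a grey pad in a white outline: circle of 54 mm diameter, 5 mm larger all round than the round heat sink. Origin: centre of the carrier's underside, at table height, below the pad's centre; z up, x and y along the sides. Above the table: pad 9 mm, 4 mm wide rim 12 mm, small parts along the edges 11 mm.
- paste_jar: bystander: small grey jar with black cap, standing, 44 mm diameter, 45 mm high. Origin: centre of its underside.
- screwdriver: bystander: screwdriver with black handle, 170 mm long, lying on the table along its own x, 26 mm high. Origin: under the middle of its length, at table height.
Things that resemble listed ones, but are neither listed nor needed, are in the scene too. What is shaped like the sink_long but blue or pink is not meant.

How it is judged:
By the outcome, as a careful person would: the job done as asked, in the order asked, and still so for the second after the job is handed in, with the robot touching nothing.
It also fails if it takes over 96 s, if anything falls off the work surface, if the arm or the gripper's body presses on something with over 40 N, if the wrist force passes 120 N, or if a joint passes its speed limit or range.

## Robot

A 6-joint arm with a two-finger parallel gripper is mounted at the origin on the work surface. World frame = base frame: x ahead of the robot, y to its left, z up, the work surface at z = 0. Lengths are in m, angles in rad, forces in N, time in s.
With the tool pointing down it reaches from about 0.275 to 0.85 m from the base axis. Payload 19 kg.
Tool frame: the origin (TCP) lies at the very end of the fingers, on their centre line; the grasp point (between the pads) lies 19 mm behind it; z points along the fingers, y is the line along which they close (so a half turn about z gives the same grasp; the last joint's range is limited). The gripper opens to 85 mm and grips with 20 to 120 N. Pads are 22 mm wide; open, the fingers measure 114 mm over their backs; the gripper's body (76 mm by 85 mm) begins 54 mm behind the grasp point. The pads swing forward as they close: fully open they stand 13 mm farther back than shut.
Start: joints at [1.204, 0.15, 1.437, -0, 1.554, -0.134], TCP at [0.133, 0.559, 0.231] pointing down, gripper open.
Joint ranges: [-2.8, 2.8], [-0.68, 2.1], [0.12, 2.68], [-1.39, 4.53], [0.16, 2.79], [-2.81, 2.81]. Speed limits (rad/s): [1.89, 1.89, 2.22, 3.01, 3.01, 3.01].

## Interface

Orientations are given as a unit quaternion [x, y, z, w].
In Python, from bench import readout, viewer, ticket gives the robot as it stands.
- The arm moves only by the shell command python3 -m jog 'ROWS'. ROWS is a JSON object whose one key "plan" holds a list of rows, each an object of numbers: "x", "y", "z": the shift along the tool's x, y, z in m; "wx", "wy", "wz": the turn, a rotation vector about the tool's x, y, z in units of 5 degrees (1.0 is 5 degrees); "fingers": the opening, from 0 (shut) to 1 (fully open). A call has 1 to 10 rows; each row shifts and turns the commanded pose from where the row before left it, along the tool's axes as they then stand; what a row does not reach is not made up. A row lasts 1/8 s, in which the tool goes at most 62.5 mm and 10.7 degrees, less where a joint would pass 70% of its speed; a pose out of reach is approached as far as the arm can. A call with a gripper value outside its range is refused whole. The fingers move at their own pace and stop on an object; the grip force is fixed at half the most. Time passes only in rows, so rows that do not move let the fingers close. It gives the time, the measured TCP pose, the force, the opening and the grip force at its end, in the units of the state.
- readout.read_state(): the state, without advancing time (a new reading comes with each control period).
- viewer.camera(name): name is "side" or "top"; returns the picture (400x640x3 uint8, red, green, blue); there is no depth.
- viewer.calibration(name): a dict with "vfov" (degrees; the focal length in pixels is half the picture's height over the tangent of half this angle, whatever the lens; pixels are square), "cx", "cy" (the principal point, pixels), "xyz" and "rotation" of the camera in the world. Camera axes: x right, y down, z forward; pixel columns grow to the right and rows downward; lengths in m; the calibration is good to about 2 mm. A picture is of the moment at which its call begins. calibration takes no time and is no camera call.
- ticket.job_done(): hands the job in; it is judged then, once.
The state is a dict: "time_s": time; "q": joint angles; "dq": joint speeds; "tau": joint torques, N m; "eef_pos": TCP position; "ee_rot": TCP orientation; "force": force on the tool from outside, world axes, zero at the start; "ft_torque": the same for the moment, N m; "finger_gap": finger opening in m; "grasp_force": force on a finger pad.
Only numpy, scipy, OpenCV 4.12 (cv2) and the standard library are available. Lean on these libraries where they do the work, as an engineer would, in place of code of your own. Each camera call takes 0.05 s, during which the arm holds its last target. There are 200 camera calls.

## Working session

There is one attempt and no reset: what is moved stays moved. The work goes in short steps, Python scripts to look and compute and a shell command to move; the robot and the scene stay as the last step left them, time stands still between calls to the robot, and variables do not carry over. Pictures are saved under pics/ and viewed, at most 14 in all, crops included, and the job is handed in when it is done.

```bash
ls; mkdir -p pics; python3 - <<'E'
from bench import readout, viewer
import cv2
for n in("top","side"):
    im=viewer.camera(n); cv2.imwrite(f"pics/{n}0.png",im[:,:,::-1]); print(n,viewer.calibration(n))
print(readout.read_state())
E
```

```text
pics
top {'vfov': 49.82647314594163, 'cx': 314.25403000295694, 'cy': 197.19069197661432, 'xyz': array([0.28544126, 0.0040022 , 1.19848515]), 'rotation': array([-0.66481299,  0.73970285, -0.07632602,  0.07097688])}
side {'vfov': 52.33812775891098, 'cx': 313.59270928604366, 'cy': 203.51980252141652, 'xyz': array([0.33193957, 0.81693536, 0.53133583]), 'rotation': array([-0.09818699,  0.86126455, -0.49531143,  0.05700245])}
{'time_s': 0.1, 'q': array([ 1.20400216e+00,  1.50986951e-01,  1.43792893e+00,  1.09910440e-05,
        1.55378773e+00, -1.34022922e-01]), 'dq': array([-0.00046935, -0.0007166 , -0.00040972, -0.00069849,  0.00078996,
       -0.00284518]), 'tau': array([ 9.60700301e-03, -7.14365315e+01, -5.71811271e+01,  1.31467955e-04,
        6.61898375e-03, -7.63044932e-05]), 'eef_pos': array([0.13259329, 0.55929494, 0.23072574]), 'ee_rot': array([ 1.16123124e-01,  9.93234671e-01, -5.36787968e-04, -1.42969658e-04]), 'force': array([ 0.18000364, -0.68712748,  0.56291421]), 'ft_torque': array([-0.00722738, -0.00890631,  0.03838194]), 'grasp_force': 0.0, 'finger_gap': 0.08523976225623045}
```

View pics/top0.png

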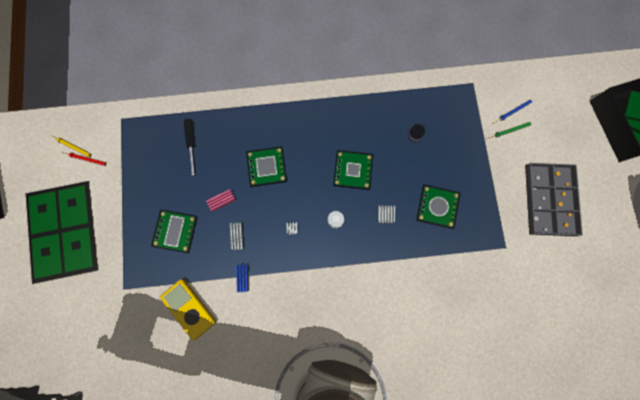

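View pics/side0.png

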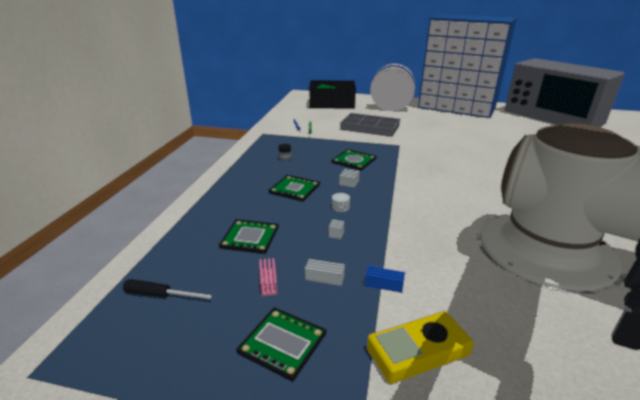

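The top view shows four boards: long (174,231), large (266,167), small (353,170) and round (438,206). The sinks are at long (237,236), small (292,228), round (336,219) and large (387,214). The jar is at (417,132) and the screwdriver at (190,148). The blue and pink decoys are at (243,278) and (220,199). The side view shows the same layout.

```bash
cat > h.py <<'E'
import numpy as np, cv2
from scipy.spatial.transform import Rotation as R
from bench import readout, viewer
def cam(n):
    c=viewer.calibration(n); f=200/np.tan(np.radians(c['vfov']/2))
    return f,c['cx'],c['cy'],np.array(c['xyz']),R.from_quat(c['rotation']).as_matrix()
def proj(n,p):
    f,cx,cy,t,M=cam(n); q=(np.atleast_2d(p)-t)@M
    return np.c_[cx+f*q[:,0]/q[:,2],cy+f*q[:,1]/q[:,2]]
def plane(n,uv,z):
    f,cx,cy,t,M=cam(n); uv=np.atleast_2d(uv).astype(float)
    d=np.c_[(uv[:,0]-cx)/f,(uv[:,1]-cy)/f,np.ones(len(uv))]@M.T
    return t+d*((z-t[2])/d[:,2])[:,None]
E
python3 - <<'E'
from h import *
np.set_printoptions(precision=3,suppress=True)
for n in("top","side"): print(cam(n)[4],proj(n,[[0,0,0],[.133,.559,.231]]))
N=dict(bl=((174,231),(284,341),.009),bL=((266,167),(250,235),.009),bs=((353,170),(295,187),.009),br=((438,206),(354,159),.009),sl=((237,236),(325,268),.03),ss=((292,228),(337,224),.03),sr=((336,219),(341,197),.03),sL=((387,214),(349,173),.03),jar=((417,132),(285,147),.045))
for k,(a,b,z) in N.items(): print(k,plane("top",a,z)[0,:2],plane("side",b,z)[0,:2])
E
```

```text
[[-0.106 -0.973  0.206]
 [-0.994  0.104 -0.019]
 [-0.004 -0.207 -0.978]] [[329.12  400.456]
 [ 60.893 390.798]]
[[-0.974 -0.113  0.195]
 [-0.226  0.49  -0.842]
 [-0.001 -0.864 -0.503]] [[545.947 247.567]
 [625.388 395.849]]
bl [0.483 0.379] [0.482 0.383]
bL [0.639 0.11 ] [0.643 0.112]
bs [ 0.604 -0.137] [ 0.605 -0.134]
br [ 0.474 -0.361] [ 0.474 -0.357]
sl [0.447 0.203] [0.45  0.213]
ss [0.453 0.051] [0.455 0.055]
sr [ 0.465 -0.071] [ 0.467 -0.07 ]
sL [ 0.464 -0.212] [ 0.468 -0.211]
jar [ 0.685 -0.327] [ 0.687 -0.319]
```

```bash
python3 - <<'E'
import cv2
a=cv2.imread("pics/top0.png")
cv2.imwrite("pics/c1.png",cv2.resize(a[140:300,140:340],None,fx=3.9,fy=3.7,interpolation=cv2.INTER_CUBIC))
E
```

```text
(no output)
```

View pics/c1.png

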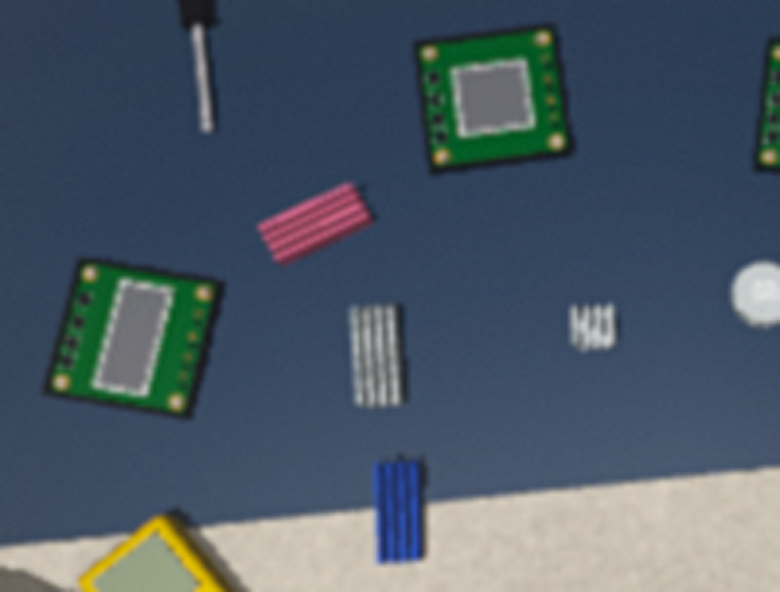

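The crop shows the boards cleanly. The long and small sinks have fins running roughly vertically in the image (world x).

```bash
cat > m.py <<'E'
from h import *
np.set_printoptions(precision=4,suppress=True)
S=6
def up(n):
    im=viewer.camera(n); return cv2.resize(im,None,fx=S,fy=S,interpolation=cv2.INTER_CUBIC)
def blobs(mask,amin):
    mask=cv2.morphologyEx(mask.astype(np.uint8),cv2.MORPH_CLOSE,np.ones((3*S,3*S)))
    cs,_=cv2.findContours(mask,cv2.RETR_EXTERNAL,cv2.CHAIN_APPROX_NONE)
    return [(c[:,0,:]+.5)/S-.5 for c in cs if cv2.contourArea(c)>amin*S*S]
def rect(P):
    r=cv2.minAreaRect(P[:,:2].astype(np.float32)); b=cv2.boxPoints(r)
    e=b[1]-b[0]; 
    return np.array(r[0]),np.array(r[1])*1e3,np.degrees(np.arctan2(e[1],e[0]))%90
def run(n):
    im=up(n).astype(int); r,g,b=im[...,0],im[...,1],im[...,2]
    hsv=cv2.cvtColor(im.astype(np.uint8),cv2.COLOR_RGB2HSV)
    reg={'top':(130,130,480,255),'side':(210,140,400,390)}[n]
    bx=np.zeros(r.shape,bool); bx[reg[1]*S:reg[3]*S,reg[0]*S:reg[2]*S]=1
    bright=(r>105)&(hsv[...,1]<75)&bx
    green=(g>r+25)&(g>b+5)&bx
    print(n,'bright')
    for c in blobs(bright,30):
        w=plane(n,c,.015)[:,:2]
        m=cv2.moments(c.astype(np.float32)); cc=plane(n,[m['m10']/m['m00'],m['m01']/m['m00']],.015)[0,:2]
        print(c.mean(0).round(),*rect(w),'cen',cc)
    print('boards')
    for c in blobs(green,200):
        w=plane(n,c,.009)[:,:2]; print(c.mean(0).round(),*rect(w))
if __name__=="__main__":
    run('top'); run('side')
E
python3 m.py
```

```text
top bright
[461. 253.] [ 0.3391 -0.3989] [105.8427  11.3252] 83.90147 cen [ 0.3354 -0.4156]
[236. 236.] [0.4493 0.2084] [31.8052 75.2913] 89.61536 cen [0.4491 0.2083]
[292. 228.] [0.4549 0.0531] [31.5161 33.4029] 87.04017 cen [0.4552 0.0528]
[174. 231.] [0.4818 0.3778] [40.8594 84.6466] 73.73163 cen [0.4814 0.378 ]
[336. 219.] [ 0.4669 -0.071 ] [46.7908 49.1951] 83.55841 cen [ 0.467  -0.0709]
[386. 214.] [ 0.4662 -0.2135] [47.9171 49.0363] 82.16251 cen [ 0.4666 -0.2133]
[439. 206.] [ 0.4721 -0.3614] [54.8974 53.668 ] 81.61474 cen [ 0.4722 -0.361 ]
[353. 169.] [ 0.6039 -0.1368] [40.7515 40.6395] 77.28621 cen [ 0.6038 -0.137 ]
[266. 166.] [0.6404 0.1087] [56.5405 56.6586] 1.8347244 cen [0.6398 0.1088]
[192. 161.] [0.6786 0.32  ] [85.5436  7.4447] 2.5219955 cen [0.6777 0.3198]
boards
[174. 231.] [0.4831 0.3799] [100.0588 100.5721] 73.83059
[439. 206.] [ 0.474 -0.363] [100.3008 100.1783] 70.530235
[354. 169.] [ 0.6057 -0.1377] [101.2506 100.6289] 77.571556
[266. 166.] [0.6424 0.1092] [100.4053 101.0314] 1.972084
side bright
[381. 381.] [0.319  0.4201] [44.4159 48.6099] 0.30638885 cen [0.
[... 489 characters left out ...]
0.0756] [46.7091 92.0698] 8.66729 cen [ 0.467  -0.0795]
[295. 187.] [ 0.6041 -0.1256] [37.2853 39.2239] 79.145645 cen [ 0.6032 -0.1255]
[349. 177.] [ 0.4695 -0.2164] [ 50.7475 103.6354] 4.3316803 cen [ 0.4682 -0.2148]
[354. 159.] [ 0.4726 -0.3453] [51.8364 41.9277] 12.921089 cen [ 0.4719 -0.3465]
[386. 187.] [ 0.3755 -0.1734] [228.8947 700.9157] 12.90242 cen [ 0.3374 -0.0396]
[225. 156.] [ 0.8625 -0.2386] [161.8724 356.181 ] 12.902405 cen [ 0.8721 -0.277 ]
boards
[281. 343.] [0.4857 0.3801] [ 99.6382 100.4646] 73.54475
[249. 235.] [0.6452 0.1079] [102.0037 100.7362] 2.5553207
[294. 186.] [ 0.6082 -0.1401] [102.3062 102.3836] 77.92816
[354. 158.] [ 0.4749 -0.3654] [102.6027 104.4215] 69.89273
```

```bash
cat > go.py <<'E'
import sys; from h import *
# go.py x y z yaw(deg of tool y, world): turn to make first, then the shift in the tool frame after the turn
x,y,z,yaw=map(float,sys.argv[1:5]); s=readout.read_state()
M=R.from_quat(s['ee_rot']).as_matrix(); cur=np.degrees(np.arctan2(M[1,1],M[0,1]))
a=(yaw-cur+180)%360-180
tgt=np.radians(yaw); T=np.array([[-np.sin(-tgt+np.pi)*-1 if 0 else -np.sin(tgt),np.cos(tgt),0],[np.cos(tgt),np.sin(tgt),0],[0,0,-1]])
d=T@(np.array([x,y,z])-s['eef_pos'])
tilt=R.from_matrix(M.T@np.c_[T.T[:,0],T.T[:,1],T.T[:,2]]).as_rotvec(degrees=True)/5
print('t',round(s['time_s'],2),'pos',s['eef_pos'].round(4),'yaw',round(cur,2),'turn(w units)',tilt.round(3),'shift mm',(d*1e3).round(1),'gap',round(s['finger_gap'],4),'F',s['force'].round(1))
E
sed -i 's/-np.sin(-tgt+np.pi)\*-1 if 0 else //;s/T=np.array(\[\[-np.sin(tgt),np.cos(tgt),0\]/T=np.array([[-np.sin(tgt),np.cos(tgt),0]/' go.py
python3 - <<'E'
import numpy as np
t=np.radians(76.7);x=np.array([np.cos(np.radians(166.7)),np.sin(np.radians(166.7))]);print(x,-np.sin(t),np.cos(t))
E
python3 go.py .4505 .207 .12 89.5
```

```text
[-0.97317887  0.23004974] -0.9731788727770883 0.23004973718810445
t 0.2 pos [0.1326 0.5594 0.2309] yaw 76.66 turn(w units) [-8.000e-03 -2.000e-03 -2.568e+00] shift mm [-320.9 -349.6  110.9] gap 0.0854 F [-0.3 -0.4  0.2]
```

```bash
python3 -m jog '{"plan":[{"wz":-1.28},{"wz":-1.28},{"x":-0.04,"y":-0.0437,"z":0.0138},{"x":-0.04,"y":-0.0437,"z":0.0138},{"x":-0.04,"y":-0.0437,"z":0.0138},{"x":-0.04,"y":-0.0437,"z":0.0138},{"x":-0.04,"y":-0.0437,"z":0.0138},{"x":-0.04,"y":-0.0437,"z":0.0138},{"x":-0.04,"y":-0.0437,"z":0.0138},{"x":-0.04,"y":-0.0437,"z":0.0138}]}'; python3 go.py .4505 .207 .12 89.5
python3 -m jog '{"plan":[{}]}';python3 go.py .4505 .207 .06 89.5
```

```text
t 0.2 pos [0.1326 0.5594 0.2309] yaw 76.66 turn(w units) [-8.000e-03 -2.000e-03 -2.568e+00] shift mm [-320.9 -349.6  110.9] gap 0.0854 F [-0.3 -0.4  0.2]
t 0.2 pos [0.1326 0.5594 0.2309] yaw 76.66 turn(w units) [-8.000e-03 -2.000e-03 -2.568e+00] shift mm [-320.9 -349.6  170.9] gap 0.0854 F [-0.3 -0.4  0.2]validation failed for argument at $.pl...
validation failed for argument at $.pl...
```

```bash
python3 -m jog '{"plan":[{"x":0,"y":0,"z":0,"wx":0,"wy":0,"wz":-1.28,"fingers":1}]}'; python3 go.py .4505 .207 .12 89.5
```

```text
time_s: 0.32
eef_pos: [0.1326, 0.5594, 0.231]
ee_rot: [0.06, 0.998, -0.0, -0.0]
force: [0.3, 0.2, 0.2]
finger_gap: 0.0854
grasp_force: 0.0
t 0.33 pos [0.1326 0.5594 0.231 ] yaw 83.16 turn(w units) [-0.006 -0.002 -1.267] shift mm [-320.9 -349.6  111. ] gap 0.0854 F [0.3 0.2 0.2]
```

All fields are needed.

```bash
python3 -m jog '{"plan":[{"x":0,"y":0,"z":0,"wx":0,"wy":0,"wz":-1.27,"fingers":1},{"x":-0.04,"y":-0.0437,"z":0.0138,"wx":0,"wy":0,"wz":0,"fingers":1},{"x":-0.04,"y":-0.0437,"z":0.0138,"wx":0,"wy":0,"wz":0,"fingers":1},{"x":-0.04,"y":-0.0437,"z":0.0138,"wx":0,"wy":0,"wz":0,"fingers":1},{"x":-0.04,"y":-0.0437,"z":0.0138,"wx":0,"wy":0,"wz":0,"fingers":1},{"x":-0.04,"y":-0.0437,"z":0.0138,"wx":0,"wy":0,"wz":0,"fingers":1},{"x":-0.04,"y":-0.0437,"z":0.0138,"wx":0,"wy":0,"wz":0,"fingers":1},{"x":-0.04,"y":-0.0437,"z":0.0138,"wx":0,"wy":0,"wz":0,"fingers":1},{"x":-0.04,"y":-0.0437,"z":0.0138,"wx":0,"wy":0,"wz":0,"fingers":1},{"x":0,"y":0,"z":0,"wx":0,"wy":0,"wz":0,"fingers":1}]}'; python3 go.py .4505 .207 .04 89.5
python3 - <<'E'
from h import *
for n in("top","side"): cv2.imwrite(f"pics/{n}1.png",viewer.camera(n)[:,:,::-1])
s=readout.read_state(); print(proj("top",s['eef_pos']),proj("side",s['eef_pos']))
a=cv2.imread("pics/side1.png")[180:380,200:460]; cv2.imwrite("pics/s1c.png",cv2.resize(a,None,fx=3,fy=3))
E
```

```text
time_s: 1.58
eef_pos: [0.4506, 0.2036, 0.1197]
ee_rot: [0.007, 1.0, -0.001, -0.001]
force: [-0.3, 0.3, -0.1]
finger_gap: 0.0855
grasp_force: 0.0
t 1.57 pos [0.4506 0.2036 0.1197] yaw 89.15 turn(w units) [-0.013 -0.018 -0.07 ] shift mm [ 0.1  3.4 79.7] gap 0.0855 F [-0.3  0.3 -0.1]
[[229.02968981 231.10081597]] [[326.76717464 226.78543829]]
```

View pics/s1c.png

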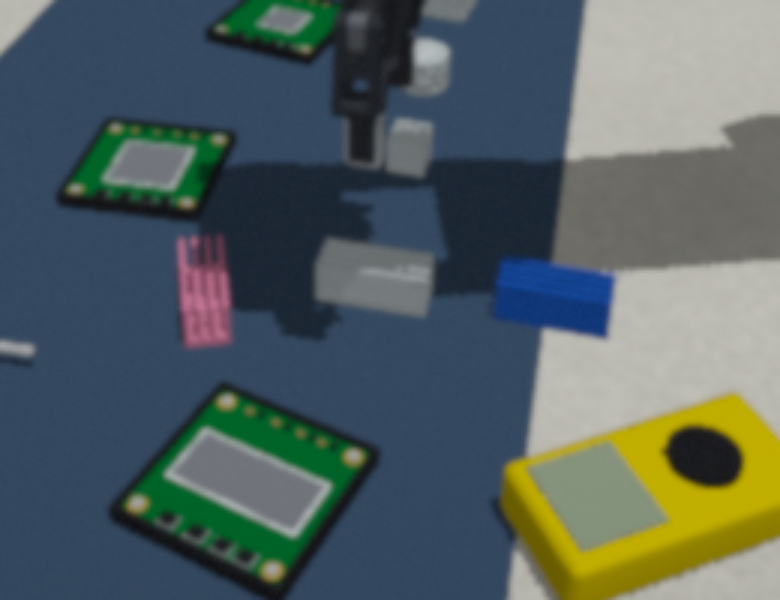

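The fingers are above the long sink, with the near finger tip at about (321,235). Descending and gripping next.

```bash
python3 -m jog '{"plan":[{"x":0,"y":0.0034,"z":0.04,"wx":0,"wy":0,"wz":-0.07,"fingers":1},{"x":0,"y":0,"z":0.04,"wx":0,"wy":0,"wz":0,"fingers":1},{"x":0,"y":0,"z":0.02,"wx":0,"wy":0,"wz":0,"fingers":1},{"x":0,"y":0,"z":0.013,"wx":0,"wy":0,"wz":0,"fingers":1},{"x":0,"y":0,"z":0,"wx":0,"wy":0,"wz":0,"fingers":1},{"x":0,"y":0,"z":0,"wx":0,"wy":0,"wz":0,"fingers":0.2},{"x":0,"y":0,"z":0,"wx":0,"wy":0,"wz":0,"fingers":0.2},{"x":0,"y":0,"z":0,"wx":0,"wy":0,"wz":0,"fingers":0.2},{"x":0,"y":0,"z":0,"wx":0,"wy":0,"wz":0,"fingers":0.2},{"x":0,"y":0,"z":0,"wx":0,"wy":0,"wz":0,"fingers":0.2}]}'; python3 go.py .4505 .207 .006 89.5
```

```text
time_s: 2.92
eef_pos: [0.4494, 0.21, 0.0085]
ee_rot: [0.002, 1.0, 0.0, 0.0]
force: [-2.1, -0.7, 7.6]
finger_gap: 0.0267
grasp_force: 60.1
t 2.92 pos [0.4494 0.21   0.0085] yaw 89.76 turn(w units) [0.002 0.009 0.052] shift mm [-1.1 -3.   2.5] gap 0.0267 F [-2.1 -0.7  7.6]
```

```bash
python3 -m jog '{"plan":[{"x":0,"y":0,"z":-0.02,"wx":0,"wy":0,"wz":0,"fingers":0.2},{"x":0,"y":0,"z":-0.05,"wx":0,"wy":0,"wz":0,"fingers":0.2},{"x":0,"y":0,"z":0,"wx":0,"wy":0,"wz":1.6,"fingers":0.2},{"x":0,"y":0,"z":0,"wx":0,"wy":0,"wz":1.6,"fingers":0.2},{"x":0,"y":0,"z":0,"wx":0,"wy":0,"wz":0,"fingers":0.2}]}'; python3 go.py .484 .380 .06 73.7
```

```text
time_s: 3.55
eef_pos: [0.449, 0.2099, 0.078]
ee_rot: [0.141, 0.99, -0.0, 0.0]
force: [-0.6, -1.0, -0.6]
finger_gap: 0.0268
grasp_force: 59.2
t 3.55 pos [0.449  0.2099 0.078 ] yaw 73.79 turn(w units) [-0.001  0.001  0.018] shift mm [ 14.2 173.1  18. ] gap 0.0268 F [-0.6 -1.  -0.6]
```

```bash
python3 -m jog '{"plan":[{"x":0.0035,"y":0.0433,"z":0,"wx":0,"wy":0,"wz":0,"fingers":0.2},{"x":0.0035,"y":0.0433,"z":0,"wx":0,"wy":0,"wz":0,"fingers":0.2},{"x":0.0035,"y":0.0433,"z":0,"wx":0,"wy":0,"wz":0,"fingers":0.2},{"x":0.0035,"y":0.0433,"z":0,"wx":0,"wy":0,"wz":0,"fingers":0.2},{"x":0,"y":0,"z":0.03,"wx":0,"wy":0,"wz":0,"fingers":0.2},{"x":0,"y":0,"z":0,"wx":0,"wy":0,"wz":0,"fingers":0.2},{"x":0,"y":0,"z":0,"wx":0,"wy":0,"wz":0,"fingers":0.2}]}'; python3 go.py .484 .380 .018 73.7
python3 - <<'E'
from h import *
for n in("top","side"): cv2.imwrite(f"pics/{n}2.png",viewer.camera(n)[:,:,::-1])
a=cv2.imread("pics/side2.png")[230:400,180:400]; b=cv2.imread("pics/top2.png")[160:290,120:290]
a=cv2.resize(a,(660,510))[60:]; a=a[:300]; cv2.imwrite("pics/x2.png",np.vstack([a,cv2.resize(b[20:110,:],(660,299))]))
E
```

```text
time_s: 4.42
eef_pos: [0.4843, 0.3799, 0.0487]
ee_rot: [0.141, 0.99, 0.0, 0.0]
force: [0.5, -0.0, -0.2]
finger_gap: 0.0271
grasp_force: 59.5
t 4.42 pos [0.4843 0.3799 0.0487] yaw 73.83 turn(w units) [0.001 0.003 0.025] shift mm [ 0.3 -0.  30.7] gap 0.0271 F [ 0.5 -0.  -0.2]
```

View pics/x2.png

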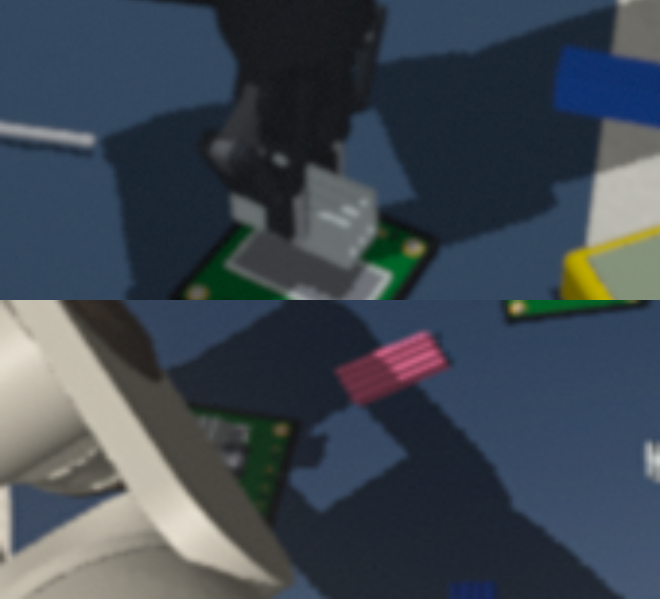

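The side view shows the long sink held level above its outline, its edges parallel to it. Lowering it now.

```bash
python3 -m jog '{"plan":[{"x":0,"y":0,"z":0.018,"wx":0,"wy":0,"wz":0,"fingers":0.2},{"x":0,"y":0,"z":0.01,"wx":0,"wy":0,"wz":0,"fingers":0.2},{"x":0,"y":0,"z":0.002,"wx":0,"wy":0,"wz":0,"fingers":0.2},{"x":0,"y":0,"z":0,"wx":0,"wy":0,"wz":0,"fingers":0.2},{"x":0,"y":0,"z":0.0007,"wx":0,"wy":0,"wz":0,"fingers":0.2},{"x":0,"y":0,"z":0,"wx":0,"wy":0,"wz":0,"fingers":0.2}]}'; python3 go.py .484 .380 .0175 73.7
```

```text
time_s: 5.28
eef_pos: [0.4838, 0.3799, 0.0176]
ee_rot: [0.141, 0.99, -0.0, -0.0]
force: [-7.6, -6.2, 15.1]
finger_gap: 0.0268
grasp_force: 61.6
t 5.28 pos [0.4838 0.3799 0.0176] yaw 73.77 turn(w units) [-0.008 -0.004  0.014] shift mm [-0.2  0.1  0.1] gap 0.0268 F [-7.6 -6.2 15.1]
```

```bash
python3 -m jog '{"plan":[{"x":0,"y":0,"z":0,"wx":0,"wy":0,"wz":0,"fingers":0.6},{"x":0,"y":0,"z":0,"wx":0,"wy":0,"wz":0,"fingers":0.6},{"x":0,"y":0,"z":0,"wx":0,"wy":0,"wz":0,"fingers":0.6},{"x":0,"y":0,"z":-0.02,"wx":0,"wy":0,"wz":0,"fingers":0.6},{"x":0,"y":0,"z":-0.06,"wx":0,"wy":0,"wz":0,"fingers":1},{"x":0,"y":-0.04,"z":-0.04,"wx":0,"wy":0,"wz":-0.8,"fingers":1},{"x":0,"y":-0.06,"z":0,"wx":0,"wy":0,"wz":-0.8,"fingers":1},{"x":0,"y":-0.06,"z":0,"wx":0,"wy":0,"wz":-0.8,"fingers":1},{"x":0,"y":-0.06,"z":0,"wx":0,"wy":0,"wz":-0.8,"fingers":1},{"x":0,"y":0,"z":0,"wx":0,"wy":0,"wz":0,"fingers":1}]}'; python3 go.py .4555 .052 .1 87
python3 - <<'E'
from h import *
for n in("top","side"): cv2.imwrite(f"pics/{n}3.png",viewer.camera(n)[:,:,::-1])
a=cv2.imread("pics/side3.png")[280:400,200:370]; b=cv2.imread("pics/top3.png")[190:275,130:300]
cv2.imwrite("pics/x3.png",np.vstack([cv2.resize(a,None,fx=3,fy=2.5),cv2.resize(b,None,fx=3,fy=3)]))
E
```

```text
time_s: 6.52
eef_pos: [0.4472, 0.161, 0.1389]
ee_rot: [0.004, 1.0, -0.0, 0.001]
force: [0.4, 1.2, 0.9]
finger_gap: 0.085
grasp_force: 0.0
t 6.53 pos [0.4472 0.161  0.1389] yaw 89.6 turn(w units) [-0.002  0.024  0.52 ] shift mm [ -13.9 -108.4   38.9] gap 0.085 F [0.4 1.2 0.9]
```

View pics/x3.png

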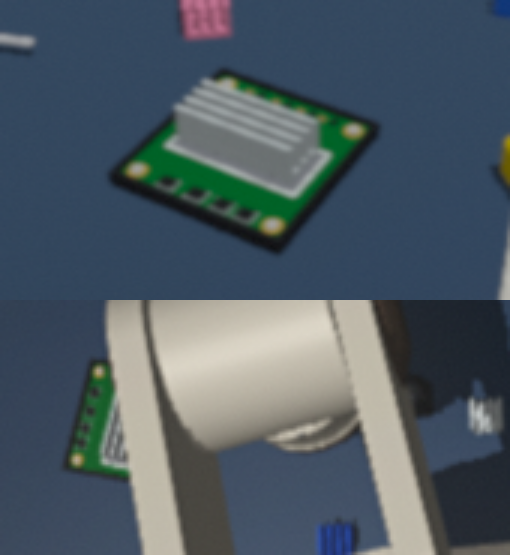

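The long sink is inside its outline, possibly a little toward +x. I'll measure that once the arm is clear. Next is the small sink.

```bash
python3 -m jog '{"plan":[{"x":-0.0047,"y":-0.036,"z":0.013,"wx":0,"wy":0,"wz":0.52,"fingers":1},{"x":-0.0047,"y":-0.036,"z":0.013,"wx":0,"wy":0,"wz":0,"fingers":1},{"x":-0.0047,"y":-0.036,"z":0.013,"wx":0,"wy":0,"wz":0,"fingers":1},{"x":0,"y":0,"z":0,"wx":0,"wy":0,"wz":0,"fingers":1},{"x":0,"y":0,"z":0,"wx":0,"wy":0,"wz":0,"fingers":1}]}'; python3 go.py .4555 .052 .0075 87
python3 - <<'E'
from h import *
im=viewer.camera("top")[:,:,::-1]; cv2.imwrite("pics/top4.png",im); o=cv2.imread("pics/top0.png")
r=lambda a:cv2.resize(a,(380,290),interpolation=cv2.INTER_CUBIC)
cv2.imwrite("pics/x4.png",np.vstack([np.hstack([r(im[195:265,130:222]),r(o[205:251,262:322])]),np.hstack([r(o[191:237,357:417]),r(im[195:265,250:342])])]))
E
```

```text
time_s: 7.25
eef_pos: [0.4579, 0.0565, 0.0987]
ee_rot: [0.025, 1.0, 0.0, 0.0]
force: [-0.4, -0.0, 0.8]
finger_gap: 0.0855
grasp_force: 0.0
t 7.25 pos [0.4579 0.0565 0.0987] yaw 87.19 turn(w units) [0.002 0.004 0.037] shift mm [ 2.1 -4.7 91.2] gap 0.0855 F [-0.4 -0.   0.8]
```

View pics/x4.png

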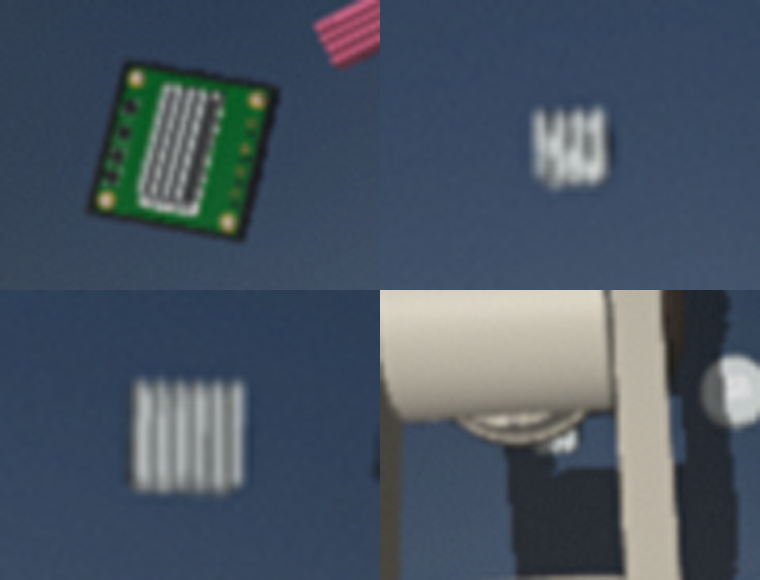

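```bash
python3 - <<'E'
from h import *
np.set_printoptions(precision=1,suppress=True)
def corn(c,yaw,lx,ly,z):
    t=np.radians(yaw);M=np.array([[np.cos(t),-np.sin(t)],[np.sin(t),np.cos(t)]])
    P=np.array([[1,1],[1,-1],[-1,-1],[-1,1]])*[lx/2,ly/2]@M.T+c
    return np.c_[P,np.full(4,z)]
o=np.array([130,195]);
for z,l in((.039,(.072,.028)),(.009,(.082,.038)),(.012,(.106,.106))): print(z,((proj("top",corn([.484,.380],-16.3,*l,z))-o)*[380/92,290/70]).round().tolist())
E
```

```text
0.039 [[159.0, 84.0], [200.0, 91.0], [173.0, 199.0], [132.0, 191.0]]
0.009 [[168.0, 83.0], [223.0, 93.0], [193.0, 212.0], [138.0, 202.0]]
0.012 [[123.0, 56.0], [275.0, 83.0], [237.0, 239.0], [83.0, 211.0]]
```

```bash
python3 -m jog '{"plan":[{"x":0.002,"y":-0.0045,"z":0.03,"wx":0,"wy":0,"wz":0,"fingers":1},{"x":0,"y":0,"z":0.03,"wx":0,"wy":0,"wz":0,"fingers":1},{"x":0,"y":0,"z":0.02,"wx":0,"wy":0,"wz":0,"fingers":1},{"x":0,"y":0,"z":0.01,"wx":0,"wy":0,"wz":0,"fingers":1},{"x":0,"y":0,"z":0,"wx":0,"wy":0,"wz":0,"fingers":1}]}'; python3 go.py .4555 .052 .0075 87
python3 - <<'E'
from h import *
a=cv2.imread("pics/side3.png")[296:386,232:332]; b=cv2.imread("pics/top4.png")[205:257,148:200]
cv2.imwrite("pics/x5.png",np.hstack([cv2.resize(a,(500,450),interpolation=cv2.INTER_CUBIC),cv2.resize(b,(300,450),interpolation=cv2.INTER_CUBIC)]))
E
```

```text
time_s: 7.92
eef_pos: [0.4553, 0.0517, 0.0083]
ee_rot: [0.024, 1.0, -0.0, -0.0]
force: [-1.2, 0.2, 0.2]
finger_gap: 0.0853
grasp_force: 0.0
t 7.92 pos [0.4553 0.0517 0.0083] yaw 87.21 turn(w units) [-0.001 -0.005  0.042] shift mm [-0.2  0.3  0.8] gap 0.0853 F [-1.2  0.2  0.2]
```

View pics/x5.png

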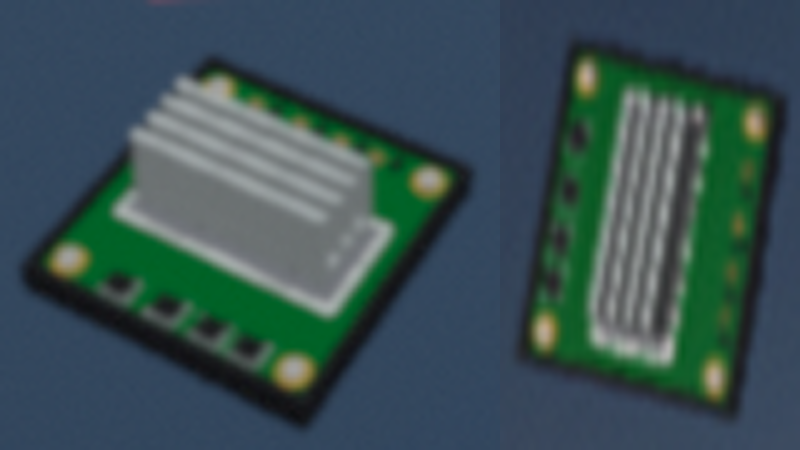

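```bash
python3 -m jog '{"plan":[{"x":0,"y":0,"z":0,"wx":0,"wy":0,"wz":0,"fingers":0.2},{"x":0,"y":0,"z":0,"wx":0,"wy":0,"wz":0,"fingers":0.2},{"x":0,"y":0,"z":0,"wx":0,"wy":0,"wz":0,"fingers":0.2},{"x":0,"y":0,"z":0,"wx":0,"wy":0,"wz":0,"fingers":0.2},{"x":0,"y":0,"z":0,"wx":0,"wy":0,"wz":0,"fingers":0.2}]}'; python3 go.py .4555 .052 .0075 87
python3 - <<'E'
from h import *
np.set_printoptions(precision=4,suppress=True)
f=lambda P,z: plane("side",np.array(P)/5.+[232-.4,296-.4],z)[:,:2]
t=f([(133,132),(325,218),(372,163),(182,80)],.039); o=f([(113,210),(333,317),(395,230)],.009); b=f([(25,280),(305,422),(468,165),(208,58)],.012)
print(t,t.mean(0)); print(o,(o[0]+o[2])/2); print(b.mean(0))
t=np.radians(-16.3); 
E
```

```text
time_s: 8.55
eef_pos: [0.4556, 0.0511, 0.0088]
ee_rot: [0.025, 1.0, -0.0, 0.0]
force: [-1.6, 0.7, 7.4]
finger_gap: 0.0268
grasp_force: 59.9
t 8.55 pos [0.4556 0.0511 0.0088] yaw 87.16 turn(w units) [-0.001  0.009  0.031] shift mm [0.1 0.9 1.3] gap 0.0268 F [-1.6  0.7  7.4]
[[0.5246 0.3805]
 [0.4555 0.4004]
 [0.4468 0.3759]
 [0.5166 0.3553]] [0.4859 0.378 ]
[[0.5313 0.3873]
 [0.4506 0.4117]
 [0.4398 0.3746]] [0.4855 0.381 ]
[0.4847 0.3842]
```

```bash
python3 -m jog '{"plan":[{"x":0,"y":0,"z":-0.02,"wx":0,"wy":0,"wz":0,"fingers":0.2},{"x":0,"y":0,"z":-0.05,"wx":0,"wy":0,"wz":0,"fingers":0.2},{"x":0,"y":0,"z":0,"wx":0,"wy":0,"wz":1.9,"fingers":0.2},{"x":0,"y":0,"z":0,"wx":0,"wy":0,"wz":0,"fingers":0.2}]}'; python3 go.py .607 -.139 .05 77.7
```

```text
time_s: 9.05
eef_pos: [0.4553, 0.0511, 0.0785]
ee_rot: [0.107, 0.994, -0.0, 0.0]
force: [0.1, -0.1, -0.7]
finger_gap: 0.0269
grasp_force: 59.1
t 9.05 pos [0.4553 0.0511 0.0785] yaw 77.69 turn(w units) [-0.     0.007 -0.003] shift mm [-188.7 -153.4   28.5] gap 0.0269 F [ 0.1 -0.1 -0.7]
```

```bash
python3 -m jog '{"plan":[{"x":-0.0378,"y":-0.0307,"z":0,"wx":0,"wy":0,"wz":0,"fingers":0.2},{"x":-0.0378,"y":-0.0307,"z":0,"wx":0,"wy":0,"wz":0,"fingers":0.2},{"x":-0.0378,"y":-0.0307,"z":0,"wx":0,"wy":0,"wz":0,"fingers":0.2},{"x":-0.0378,"y":-0.0307,"z":0,"wx":0,"wy":0,"wz":0,"fingers":0.2},{"x":-0.0378,"y":-0.0307,"z":0,"wx":0,"wy":0,"wz":0,"fingers":0.2},{"x":0,"y":0,"z":0.03,"wx":0,"wy":0,"wz":0,"fingers":0.2},{"x":0,"y":0,"z":0.02,"wx":0,"wy":0,"wz":0,"fingers":0.2},{"x":0,"y":0,"z":0,"wx":0,"wy":0,"wz":0,"fingers":0.2},{"x":0,"y":0,"z":0,"wx":0,"wy":0,"wz":0,"fingers":0.2}]}'; python3 go.py .607 -.139 .0178 77.7
python3 - <<'E'
from h import *
for n in("top","side"): cv2.imwrite(f"pics/{n}6.png",viewer.camera(n)[:,:,::-1])
o=cv2.imread("pics/top6.png"); 
S=6
def pr(n,reg,z,lab,flt):
    im=cv2.resize(cv2.imread(n),None,fx=S,fy=S,interpolation=cv2.INTER_CUBIC)
E
```

```text
time_s: 10.18
eef_pos: [0.6074, -0.1389, 0.0291]
ee_rot: [0.107, 0.994, -0.0, 0.0]
force: [-0.4, 0.1, 0.1]
finger_gap: 0.0266
grasp_force: 59.1
t 10.18 pos [ 0.6074 -0.1389  0.0291] yaw 77.74 turn(w units) [-0.002  0.009  0.009] shift mm [ 0.3 -0.2 11.3] gap 0.0266 F [-0.4  0.1  0.1]
```

```bash
python3 -m jog '{"plan":[{"x":0,"y":0,"z":0.008,"wx":0,"wy":0,"wz":0,"fingers":0.2},{"x":0,"y":0,"z":0.0025,"wx":0,"wy":0,"wz":0,"fingers":0.2},{"x":0,"y":0,"z":0,"wx":0,"wy":0,"wz":0,"fingers":0.2},{"x":0,"y":0,"z":0.0007,"wx":0,"wy":0,"wz":0,"fingers":0.2},{"x":0,"y":0,"z":0,"wx":0,"wy":0,"wz":0,"fingers":0.2}]}'; python3 go.py .607 -.139 .0178 77.7
```

```text
time_s: 10.9
eef_pos: [0.6071, -0.1392, 0.0178]
ee_rot: [0.107, 0.994, -0.0, 0.0]
force: [-6.5, 3.5, 13.2]
finger_gap: 0.0273
grasp_force: 61.0
t 10.9 pos [ 0.6071 -0.1392  0.0178] yaw 77.67 turn(w units) [-0.001  0.001 -0.006] shift mm [0.1 0.1 0. ] gap 0.0273 F [-6.5  3.5 13.2]
```

```bash
python3 -m jog '{"plan":[{"x":0,"y":0,"z":0,"wx":0,"wy":0,"wz":0,"fingers":0.6},{"x":0,"y":0,"z":0,"wx":0,"wy":0,"wz":0,"fingers":0.6},{"x":0,"y":0,"z":0,"wx":0,"wy":0,"wz":0,"fingers":0.6},{"x":0,"y":0,"z":-0.02,"wx":0,"wy":0,"wz":0,"fingers":0.6},{"x":0,"y":0,"z":-0.06,"wx":0,"wy":0,"wz":0,"fingers":1},{"x":0.04,"y":0,"z":-0.03,"wx":0,"wy":0,"wz":-1.06,"fingers":1},{"x":0.045,"y":-0.02,"z":0,"wx":0,"wy":0,"wz":0,"fingers":1},{"x":0.045,"y":-0.03,"z":0,"wx":0,"wy":0,"wz":0,"fingers":1},{"x":0,"y":0,"z":0,"wx":0,"wy":0,"wz":0,"fingers":1},{"x":0,"y":0,"z":0,"wx":0,"wy":0,"wz":0,"fingers":1}]}'; python3 go.py .4672 -.2134 .0075 83
python3 - <<'E'
from h import *
for n in("top","side"): cv2.imwrite(f"pics/{n}7.png",viewer.camera(n)[:,:,::-1])
o=cv2.imread("pics/side7.png")[160:215,260:330]; a=cv2.imread("pics/top7.png")[140:200,320:390]
cv2.imwrite("pics/x7.png",np.hstack([cv2.resize(o,(400,314),interpolation=cv2.INTER_CUBIC),cv2.resize(a,(366,314),interpolation=cv2.INTER_CUBIC)]))
E
```

```text
time_s: 12.15
eef_pos: [0.4732, -0.1695, 0.1283]
ee_rot: [0.062, 0.998, -0.0, 0.001]
force: [0.4, 0.3, -0.3]
finger_gap: 0.0853
grasp_force: 0.0
t 12.15 pos [ 0.4732 -0.1695  0.1283] yaw 82.93 turn(w units) [-0.007  0.021 -0.014] shift mm [  0.6 -44.3 120.8] gap 0.0853 F [ 0.4  0.3 -0.3]
```

View pics/x7.png

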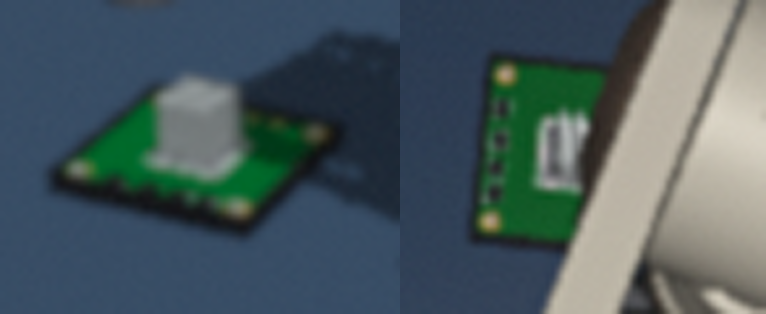

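The small sink stands inside its outline. Next is the large sink.

```bash
python3 -m jog '{"plan":[{"x":0,"y":-0.044,"z":0.02,"wx":0,"wy":0,"wz":0,"fingers":1},{"x":0,"y":0,"z":0.04,"wx":0,"wy":0,"wz":0,"fingers":1},{"x":0,"y":0,"z":0.04,"wx":0,"wy":0,"wz":0,"fingers":1},{"x":0,"y":0,"z":0.02,"wx":0,"wy":0,"wz":0,"fingers":1},{"x":0,"y":0,"z":0,"wx":0,"wy":0,"wz":0,"fingers":1},{"x":0,"y":0,"z":0,"wx":0,"wy":0,"wz":0,"fingers":0.4},{"x":0,"y":0,"z":0,"wx":0,"wy":0,"wz":0,"fingers":0.4},{"x":0,"y":0,"z":0,"wx":0,"wy":0,"wz":0,"fingers":0.4},{"x":0,"y":0,"z":0,"wx":0,"wy":0,"wz":0,"fingers":0.4}]}'; python3 go.py .4672 -.2134 .0075 83
```

```text
time_s: 13.38
eef_pos: [0.4678, -0.2131, 0.0083]
ee_rot: [0.061, 0.998, -0.0, 0.001]
force: [-0.1, 1.1, 8.9]
finger_gap: 0.0429
grasp_force: 62.0
t 13.38 pos [ 0.4678 -0.2131  0.0083] yaw 82.97 turn(w units) [-0.008  0.02  -0.006] shift mm [ 0.6 -0.3  0.8] gap 0.0429 F [-0.1  1.1  8.9]
```

```bash
python3 -m jog '{"plan":[{"x":0,"y":0,"z":-0.02,"wx":0,"wy":0,"wz":0,"fingers":0.4},{"x":0,"y":0,"z":-0.06,"wx":0,"wy":0,"wz":0,"fingers":0.4},{"x":0,"y":0,"z":0,"wx":0,"wy":0,"wz":-1.83,"fingers":0.4},{"x":0,"y":0,"z":0,"wx":0,"wy":0,"wz":0,"fingers":0.4}]}'; python3 go.py .6435 .1085 .05 92.1
```

```text
time_s: 13.88
eef_pos: [0.4674, -0.213, 0.0878]
ee_rot: [-0.018, 1.0, -0.0, 0.001]
force: [0.3, 0.1, -0.9]
finger_gap: 0.0429
grasp_force: 61.3
t 13.88 pos [ 0.4674 -0.213   0.0878] yaw 92.08 turn(w units) [-0.01   0.012 -0.003] shift mm [-187.8  314.8   37.8] gap 0.0429 F [ 0.3  0.1 -0.9]
```

```bash
python3 -m jog '{"plan":[{"x":-0.0268,"y":0.045,"z":0,"wx":0,"wy":0,"wz":0,"fingers":0.4},{"x":-0.0268,"y":0.045,"z":0,"wx":0,"wy":0,"wz":0,"fingers":0.4},{"x":-0.0268,"y":0.045,"z":0,"wx":0,"wy":0,"wz":0,"fingers":0.4},{"x":-0.0268,"y":0.045,"z":0,"wx":0,"wy":0,"wz":0,"fingers":0.4},{"x":-0.0268,"y":0.045,"z":0,"wx":0,"wy":0,"wz":0,"fingers":0.4},{"x":-0.0268,"y":0.045,"z":0,"wx":0,"wy":0,"wz":0,"fingers":0.4},{"x":-0.0268,"y":0.045,"z":0,"wx":0,"wy":0,"wz":0,"fingers":0.4},{"x":0,"y":0,"z":0.03,"wx":0,"wy":0,"wz":0,"fingers":0.4},{"x":0,"y":0,"z":0,"wx":0,"wy":0,"wz":0,"fingers":0.4},{"x":0,"y":0,"z":0,"wx":0,"wy":0,"wz":0,"fingers":0.4}]}'; python3 go.py .6435 .1085 .0173 92.1
```

```text
time_s: 15.12
eef_pos: [0.6431, 0.1083, 0.0576]
ee_rot: [-0.017, 1.0, -0.0, -0.0]
force: [0.2, 0.1, -0.7]
finger_gap: 0.0425
grasp_force: 61.4
t 15.12 pos [0.6431 0.1083 0.0576] yaw 91.98 turn(w units) [-0.002 -0.002 -0.023] shift mm [-0.5  0.2 40.3] gap 0.0425 F [ 0.2  0.1 -0.7]
```

```bash
python3 -m jog '{"plan":[{"x":-0.0004,"y":0,"z":0.025,"wx":0,"wy":0,"wz":0,"fingers":0.4},{"x":0,"y":0,"z":0.011,"wx":0,"wy":0,"wz":0,"fingers":0.4},{"x":0,"y":0,"z":0.003,"wx":0,"wy":0,"wz":0,"fingers":0.4},{"x":0,"y":0,"z":0,"wx":0,"wy":0,"wz":0,"fingers":0.4},{"x":0,"y":0,"z":0.0008,"wx":0,"wy":0,"wz":0,"fingers":0.4},{"x":0,"y":0,"z":0,"wx":0,"wy":0,"wz":0,"fingers":0.4}]}'; python3 go.py .6435 .1085 .0173 92.1
```

```text
time_s: 15.88
eef_pos: [0.6437, 0.1088, 0.0176]
ee_rot: [-0.018, 1.0, -0.0, 0.0]
force: [0.0, -0.5, -0.7]
finger_gap: 0.043
grasp_force: 61.4
t 15.88 pos [0.6437 0.1088 0.0176] yaw 92.11 turn(w units) [-0.001  0.006  0.002] shift mm [ 0.2 -0.3  0.3] gap 0.043 F [ 0.  -0.5 -0.7]
```

```bash
python3 -m jog '{"plan":[{"x":0,"y":0,"z":0.0005,"wx":0,"wy":0,"wz":0,"fingers":0.4},{"x":0,"y":0,"z":0,"wx":0,"wy":0,"wz":0,"fingers":0.4}]}'; python3 -m jog '{"plan":[{"x":0,"y":0,"z":0.0003,"wx":0,"wy":0,"wz":0,"fingers":0.4},{"x":0,"y":0,"z":0,"wx":0,"wy":0,"wz":0,"fingers":0.4}]}'
```

```text
time_s: 16.12
eef_pos: [0.6436, 0.1088, 0.0173]
ee_rot: [-0.018, 1.0, -0.0, 0.0]
force: [-2.9, -0.2, 5.9]
finger_gap: 0.0427
grasp_force: 62.1
time_s: 16.38
eef_pos: [0.6436, 0.1088, 0.0173]
ee_rot: [-0.018, 1.0, -0.0, 0.0]
force: [-4.9, -1.0, 9.1]
finger_gap: 0.0428
grasp_force: 62.6
```

```bash
python3 -m jog '{"plan":[{"x":0,"y":0,"z":0,"wx":0,"wy":0,"wz":0,"fingers":0.75},{"x":0,"y":0,"z":0,"wx":0,"wy":0,"wz":0,"fingers":0.75},{"x":0,"y":0,"z":0,"wx":0,"wy":0,"wz":0,"fingers":0.75},{"x":0,"y":0,"z":-0.02,"wx":0,"wy":0,"wz":0,"fingers":0.75},{"x":0,"y":0,"z":-0.06,"wx":0,"wy":0,"wz":0,"fingers":1},{"x":0.04,"y":-0.04,"z":-0.02,"wx":0,"wy":0,"wz":0,"fingers":1},{"x":0.045,"y":-0.04,"z":0,"wx":0,"wy":0,"wz":0,"fingers":1},{"x":0.045,"y":-0.04,"z":0,"wx":0,"wy":0,"wz":0,"fingers":1},{"x":0.045,"y":-0.04,"z":0,"wx":0,"wy":0,"wz":0,"fingers":1},{"x":0,"y":0,"z":0,"wx":0,"wy":0,"wz":0,"fingers":1}]}'; python3 -m jog '{"plan":[{"x":0,"y":0,"z":0,"wx":0,"wy":0,"wz":1.2,"fingers":1},{"x":0,"y":0,"z":0,"wx":0,"wy":0,"wz":0,"fingers":1}]}'; python3 go.py .4675 -.0712 .0075 86
```

```text
time_s: 17.62
eef_pos: [0.4728, -0.0596, 0.1181]
ee_rot: [-0.017, 1.0, -0.001, 0.001]
force: [0.6, 0.1, 0.2]
finger_gap: 0.0854
grasp_force: 0.0
time_s: 17.88
eef_pos: [0.4751, -0.0573, 0.1175]
ee_rot: [0.034, 0.999, -0.0, 0.001]
force: [-0.2, -0.4, 0.3]
finger_gap: 0.0858
grasp_force: 0.0
t 17.88 pos [ 0.4751 -0.0573  0.1175] yaw 86.14 turn(w units) [-0.003  0.015  0.028] shift mm [  6.6 -14.4 110. ] gap 0.0858 F [-0.2 -0.4  0.3]
```

```bash
python3 -m jog '{"plan":[{"x":0.0066,"y":-0.0144,"z":0.02,"wx":0,"wy":0,"wz":0,"fingers":1},{"x":0,"y":0,"z":0.04,"wx":0,"wy":0,"wz":0,"fingers":1},{"x":0,"y":0,"z":0.03,"wx":0,"wy":0,"wz":0,"fingers":1},{"x":0,"y":0,"z":0.0195,"wx":0,"wy":0,"wz":0,"fingers":1},{"x":0,"y":0,"z":0,"wx":0,"wy":0,"wz":0,"fingers":1},{"x":0,"y":0,"z":0,"wx":0,"wy":0,"wz":0,"fingers":0.4},{"x":0,"y":0,"z":0,"wx":0,"wy":0,"wz":0,"fingers":0.4},{"x":0,"y":0,"z":0,"wx":0,"wy":0,"wz":0,"fingers":0.4},{"x":0,"y":0,"z":0,"wx":0,"wy":0,"wz":0,"fingers":0.4}]}'; python3 go.py .4675 -.0712 .0075 86
python3 -m jog '{"plan":[{"x":0,"y":0,"z":-0.02,"wx":0,"wy":0,"wz":0,"fingers":0.4},{"x":0,"y":0,"z":-0.06,"wx":0,"wy":0,"wz":0,"fingers":0.4},{"x":0,"y":0,"z":0,"wx":0,"wy":0,"wz":1.2,"fingers":0.4},{"x":0,"y":0,"z":0,"wx":0,"wy":0,"wz":0,"fingers":0.4}]}'; python3 go.py .4745 -.364 .05 80
```

```text
time_s: 19.0
eef_pos: [0.4675, -0.0716, 0.0082]
ee_rot: [0.034, 0.999, -0.0, 0.001]
force: [-3.3, 2.2, 13.4]
finger_gap: 0.0419
grasp_force: 59.0
t 19.0 pos [ 0.4675 -0.0716  0.0082] yaw 86.13 turn(w units) [-0.004  0.018  0.026] shift mm [0.  0.4 0.7] gap 0.0419 F [-3.3  2.2 13.4]
time_s: 19.5
eef_pos: [0.4671, -0.0715, 0.0876]
ee_rot: [0.086, 0.996, -0.0, 0.001]
force: [0.2, -0.0, -0.7]
finger_gap: 0.0421
grasp_force: 61.0
t 19.5 pos [ 0.4671 -0.0715  0.0876] yaw 80.14 turn(w units) [-0.003  0.014  0.028] shift mm [ -58.1 -286.8   37.6] gap 0.0421 F [ 0.2 -0.  -0.7]
```

```bash
python3 -m jog '{"plan":[{"x":-0.0083,"y":-0.041,"z":0,"wx":0,"wy":0,"wz":0,"fingers":0.4},{"x":-0.0083,"y":-0.041,"z":0,"wx":0,"wy":0,"wz":0,"fingers":0.4},{"x":-0.0083,"y":-0.041,"z":0,"wx":0,"wy":0,"wz":0,"fingers":0.4},{"x":-0.0083,"y":-0.041,"z":0,"wx":0,"wy":0,"wz":0,"fingers":0.4},{"x":-0.0083,"y":-0.041,"z":0,"wx":0,"wy":0,"wz":0,"fingers":0.4},{"x":-0.0083,"y":-0.041,"z":0,"wx":0,"wy":0,"wz":0,"fingers":0.4},{"x":-0.0083,"y":-0.041,"z":0,"wx":0,"wy":0,"wz":0,"fingers":0.4},{"x":0,"y":0,"z":0.03,"wx":0,"wy":0,"wz":0,"fingers":0.4},{"x":0,"y":0,"z":0,"wx":0,"wy":0,"wz":0,"fingers":0.4},{"x":0,"y":0,"z":0,"wx":0,"wy":0,"wz":0,"fingers":0.4}]}'; python3 go.py .4745 -.364 .0173 80
```

```text
time_s: 20.75
eef_pos: [0.475, -0.3638, 0.0575]
ee_rot: [0.085, 0.996, 0.0, -0.0]
force: [-0.9, 0.9, 0.1]
finger_gap: 0.0419
grasp_force: 61.1
t 20.75 pos [ 0.475  -0.3638  0.0575] yaw 80.2 turn(w units) [-0.    -0.002  0.041] shift mm [ 0.5 -0.2 40.2] gap 0.0419 F [-0.9  0.9  0.1]
```

```bash
python3 -m jog '{"plan":[{"x":0.0004,"y":0,"z":0.025,"wx":0,"wy":0,"wz":0,"fingers":0.4},{"x":0,"y":0,"z":0.011,"wx":0,"wy":0,"wz":0,"fingers":0.4},{"x":0,"y":0,"z":0.003,"wx":0,"wy":0,"wz":0,"fingers":0.4},{"x":0,"y":0,"z":0,"wx":0,"wy":0,"wz":0,"fingers":0.4},{"x":0,"y":0,"z":0.0008,"wx":0,"wy":0,"wz":0,"fingers":0.4},{"x":0,"y":0,"z":0,"wx":0,"wy":0,"wz":0,"fingers":0.4}]}'; python3 -m jog '{"plan":[{"x":0,"y":0,"z":0.0004,"wx":0,"wy":0,"wz":0,"fingers":0.4},{"x":0,"y":0,"z":0,"wx":0,"wy":0,"wz":0,"fingers":0.4}]}'
```

```text
time_s: 21.5
eef_pos: [0.4746, -0.3642, 0.0175]
ee_rot: [0.086, 0.996, -0.0, 0.0]
force: [0.9, -0.3, -1.4]
finger_gap: 0.0418
grasp_force: 61.1
time_s: 21.75
eef_pos: [0.4746, -0.3642, 0.0173]
ee_rot: [0.086, 0.996, -0.0, 0.0]
force: [-2.2, 1.8, 5.1]
finger_gap: 0.0419
grasp_force: 61.8
```

```bash
python3 -m jog '{"plan":[{"x":0,"y":0,"z":0,"wx":0,"wy":0,"wz":0,"fingers":0.75},{"x":0,"y":0,"z":0,"wx":0,"wy":0,"wz":0,"fingers":0.75},{"x":0,"y":0,"z":0,"wx":0,"wy":0,"wz":0,"fingers":0.75},{"x":0,"y":0,"z":-0.02,"wx":0,"wy":0,"wz":0,"fingers":0.75},{"x":0,"y":0,"z":-0.06,"wx":0,"wy":0,"wz":0,"fingers":1},{"x":0.03,"y":0,"z":-0.05,"wx":0,"wy":0,"wz":0,"fingers":1},{"x":0.06,"y":0,"z":0,"wx":0,"wy":0,"wz":0,"fingers":1},{"x":0.06,"y":0,"z":0,"wx":0,"wy":0,"wz":0,"fingers":1},{"x":0.06,"y":0,"z":0,"wx":0,"wy":0,"wz":0,"fingers":1},{"x":0,"y":0,"z":0,"wx":0,"wy":0,"wz":0,"fingers":1}]}'
cat > look.py <<'E'
import sys; from h import *
k=sys.argv[1]
for n in("top","side"): cv2.imwrite(f"pics/{n}{k}.png",viewer.camera(n)[:,:,::-1])
C={'top':[(174,231),(266,167),(353,170),(438,206)],'side':[(284,335),(250,230),(295,185),(352,155)]}
H={'top':[26]*4,'side':[46,34,28,26]}
rows=[]
for n in C:
    im=cv2.imread(f"pics/{n}{k}.png"); rows.append(np.hstack([cv2.resize(im[max(0,v-h):v+h,u-h:u+h],(200,200),interpolation=cv2.INTER_CUBIC) for (u,v),h in zip(C[n],H[n])]))
cv2.imwrite(f"pics/x{k}.png",np.vstack(rows))
E
python3 look.py 8
```

```text
time_s: 23.0
eef_pos: [0.2651, -0.3276, 0.1471]
ee_rot: [0.088, 0.996, -0.001, 0.0]
force: [0.5, -0.1, -0.1]
finger_gap: 0.0853
grasp_force: 0.0
```

View pics/x8.png

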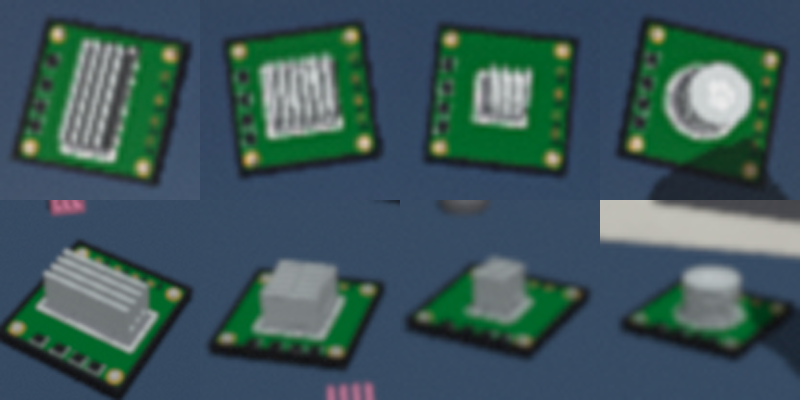

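```bash
python3 - <<'E'
from h import *
np.set_printoptions(precision=1,suppress=True)
im=cv2.imread("pics/top8.png"); S=10
# board centre as seen by the top camera (z .009) / yaw / sink
B=[((.4831,.3799),-16.2,.072,.028,(174,231)),((.6424,.1092),2,.044,.044,(266,167)),((.6057,-.1377),-12.4,.028,.028,(353,170)),((.474,-.363),0,.044,.044,(438,206))]
out=[]
for c,y,lx,ly,(u,v) in B:
    t=np.radians(y);M=np.array([[np.cos(t),-np.sin(t)],[np.sin(t),np.cos(t)]])
    a=cv2.resize(im[v-19:v+20,u-19:u+20],(390,390),interpolation=cv2.INTER_CUBIC)[:, :]
    k=np.linspace(0,2*np.pi,60)
    sq=np.array([[1,1],[1,-1],[-1,-1],[-1,1]])*[lx/2,ly/2]@M.T if y else .022*np.c_[np.cos(k),np.sin(k)]
    p=(proj("top",np.c_[sq+c,np.full(len(sq),.039)])-[u-19,v-19]+.5)*10
    cv2.polylines(a,[p.astype(np.int32).reshape(-1,1,2)],True,(0,0,255),1); out.append(cv2.resize(a,(300,300)))
cv2.imwrite("pics/x9.png",np.vstack([np.hstack(out[:2]),np.hstack(out[2:])]))
E
```

```text
(no output)
```

View pics/x9.png

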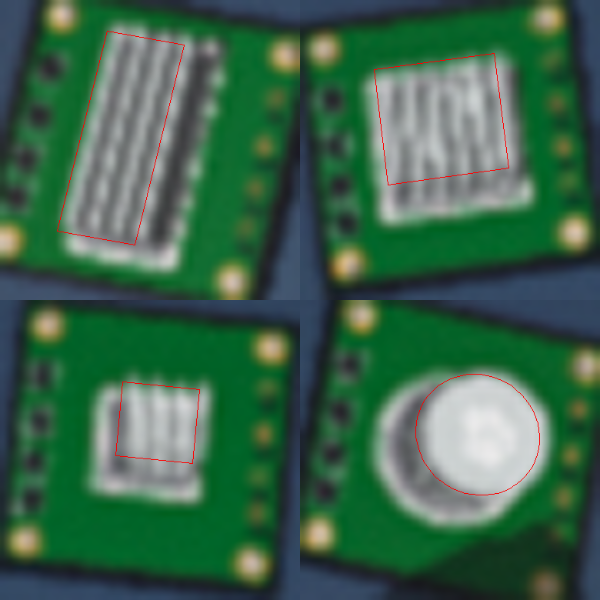

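```bash
python3 - <<'E'
from h import *
np.set_printoptions(precision=4,suppress=True)
S=8
def big(f): return cv2.resize(cv2.imread(f),None,fx=S,fy=S,interpolation=cv2.INTER_CUBIC).astype(int)
def con(m,u,v,h):
    w=np.zeros(m.shape,np.uint8); w[(v-h)*S:(v+h)*S,(u-h)*S:(u+h)*S]=m[(v-h)*S:(v+h)*S,(u-h)*S:(u+h)*S]
    w=cv2.morphologyEx(w,cv2.MORPH_OPEN,np.ones((3*S,3*S)))
    c=max(cv2.findContours(w,0,1)[0],key=cv2.contourArea); return (c[:,0]+.5)/S-.5
t=big("pics/top8.png"); g=t.min(2)
for th in(165,180,190):
    c=con(g>th,438,206,26); w=plane("top",c,.039)[:,:2]; print('disc',th,cv2.minEnclosingCircle(w.astype(np.float32)),w.mean(0))
# same-view pad outlines before placing, z .009
o=big("pics/top0.png"); r,gg,b=o[...,2],o[...,1],o[...,0]; m=(r>gg-15)&(r>90)
for nm,u,v in(('long',174,231),('large',266,167),('small',353,170),('round',438,206)):
    c=con(m,u,v,17 if nm!='long' else 20); w=plane("top",c,.009)[:,:2].astype(np.float32); print(nm,cv2.minAreaRect(w))
# fins tops after placing: long/small/large (bright only)
for nm,u,v in(('long',174,231),('large',266,167),('small',353,170)):
    q=g[(v-22)*S:(v+22)*S,(u-22)*S:(u+22)*S]; print(nm,np.percentile(q,[50,90,97,99.5]))
E
```

```text
disc 165 ((0.471716046333313, -0.3656860888004303), 0.022539712488651276) [ 0.4726 -0.3658]
disc 180 ((0.47214990854263306, -0.36605075001716614), 0.021343152970075607) [ 0.4726 -0.3662]
disc 190 ((0.47252416610717773, -0.3662998080253601), 0.020697996020317078) [ 0.4726 -0.3661]
long ((0.4834030866622925, 0.37982267141342163), (0.037636905908584595, 0.08140598982572556), 74.19771575927734)
large ((0.6422399282455444, 0.10960221290588379), (0.05361906811594963, 0.052900802344083786), 1.0701490640640259)
small ((0.6049652695655823, -0.13714994490146637), (0.03647639974951744, 0.03645176813006401), 82.82992553710938)
round ((0.4730547368526459, -0.36240822076797485), (0.048619888722896576, 0.049776796251535416), 82.19711303710938)
long [ 54. 134. 156. 174.]
large [ 49. 146. 171. 185.]
small [ 40. 116. 169. 190.]
```

The overlay shows the sinks sitting about 1.5–3 mm toward −y of centre, which points to a small bias between camera and robot. There is plenty of time, so I'll re-grip each one and shift it, starting with the round sink (+3.3 mm).

```bash
python3 go.py .4746 -.3642 .1 80; python3 -m jog '{"plan":[{"x":-0.06,"y":0,"z":0,"wx":0,"wy":0,"wz":0,"fingers":0.8},{"x":-0.06,"y":0,"z":0,"wx":0,"wy":0,"wz":0,"fingers":0.8},{"x":-0.06,"y":0,"z":0,"wx":0,"wy":0,"wz":0,"fingers":0.8},{"x":-0.03,"y":0,"z":0.03,"wx":0,"wy":0,"wz":0,"fingers":0.8},{"x":0,"y":0,"z":0.02,"wx":0,"wy":0,"wz":0,"fingers":0.8},{"x":0,"y":0,"z":0,"wx":0,"wy":0,"wz":0,"fingers":0.8},{"x":0,"y":0,"z":0,"wx":0,"wy":0,"wz":0,"fingers":0.8}]}'; python3 go.py .4746 -.3642 .0173 80
```

```text
t 23.1 pos [ 0.2675 -0.3284  0.1472] yaw 80.04 turn(w units) [-0.013  0.011  0.008] shift mm [-210.1    0.7   47.2] gap 0.0854 F [ 0.3 -1.   0.1]
time_s: 23.98
eef_pos: [0.4751, -0.3642, 0.0974]
ee_rot: [0.086, 0.996, -0.0, 0.0]
force: [0.1, -0.2, 0.5]
finger_gap: 0.0681
grasp_force: 0.0
t 23.98 pos [ 0.4751 -0.3642  0.0974] yaw 80.14 turn(w units) [-0.005  0.006  0.027] shift mm [ 0.5 -0.1 80.1] gap 0.0681 F [ 0.1 -0.2  0.5]
```

```bash
python3 -m jog '{"plan":[{"x":0,"y":0,"z":0.04,"wx":0,"wy":0,"wz":0,"fingers":0.8},{"x":0,"y":0,"z":0.03,"wx":0,"wy":0,"wz":0,"fingers":0.8},{"x":0,"y":0,"z":0.009,"wx":0,"wy":0,"wz":0,"fingers":0.8},{"x":0,"y":0,"z":0,"wx":0,"wy":0,"wz":0,"fingers":0.8},{"x":0,"y":0,"z":0,"wx":0,"wy":0,"wz":0,"fingers":0.4},{"x":0,"y":0,"z":0,"wx":0,"wy":0,"wz":0,"fingers":0.4},{"x":0,"y":0,"z":0,"wx":0,"wy":0,"wz":0,"fingers":0.4},{"x":0,"y":0,"z":-0.004,"wx":0,"wy":0,"wz":0,"fingers":0.4},{"x":0,"y":0.0033,"z":0,"wx":0,"wy":0,"wz":0,"fingers":0.4},{"x":0,"y":0,"z":0,"wx":0,"wy":0,"wz":0,"fingers":0.4}]}'; python3 go.py .4746 -.3609 .0173 80
```

```text
time_s: 25.22
eef_pos: [0.4751, -0.3606, 0.0218]
ee_rot: [0.086, 0.996, -0.0, 0.0]
force: [0.5, -0.3, -0.3]
finger_gap: 0.0417
grasp_force: 60.7
t 25.23 pos [ 0.4751 -0.3606  0.0218] yaw 80.12 turn(w units) [-0.001  0.001  0.025] shift mm [ 0.5 -0.4  4.5] gap 0.0417 F [ 0.5 -0.3 -0.3]
```

```bash
python3 -m jog '{"plan":[{"x":0,"y":0,"z":0.0035,"wx":0,"wy":0,"wz":0,"fingers":0.4},{"x":0,"y":0,"z":0,"wx":0,"wy":0,"wz":0,"fingers":0.4},{"x":0,"y":0,"z":0.0006,"wx":0,"wy":0,"wz":0,"fingers":0.4},{"x":0,"y":0,"z":0,"wx":0,"wy":0,"wz":0,"fingers":0.4}]}'
```

```text
time_s: 25.72
eef_pos: [0.4753, -0.361, 0.0195]
ee_rot: [0.086, 0.996, -0.0, 0.0]
force: [-10.0, 10.2, 31.4]
finger_gap: 0.0416
grasp_force: 63.9
```

```bash
python3 -m jog '{"plan":[{"x":0,"y":0,"z":-0.0012,"wx":0,"wy":0,"wz":0,"fingers":0.4},{"x":0,"y":0,"z":0,"wx":0,"wy":0,"wz":0,"fingers":0.4}]}'
```

```text
time_s: 25.98
eef_pos: [0.4752, -0.3609, 0.0196]
ee_rot: [0.086, 0.996, -0.0, 0.0]
force: [-3.7, 4.7, 15.1]
finger_gap: 0.0417
grasp_force: 62.1
```

Now release, lift, and head back to the small sink (last pose 0.6071, −0.1392, yaw 77.7).

```bash
python3 -m jog '{"plan":[{"x":0,"y":0,"z":0,"wx":0,"wy":0,"wz":0,"fingers":0.75},{"x":0,"y":0,"z":0,"wx":0,"wy":0,"wz":0,"fingers":0.75},{"x":0,"y":0,"z":0,"wx":0,"wy":0,"wz":0,"fingers":0.75},{"x":0,"y":0,"z":-0.02,"wx":0,"wy":0,"wz":0,"fingers":0.75},{"x":0,"y":0,"z":-0.06,"wx":0,"wy":0,"wz":0,"fingers":0.75},{"x":0,"y":0,"z":0,"wx":0,"wy":0,"wz":0.48,"fingers":0.6},{"x":-0.02,"y":0.05,"z":0,"wx":0,"wy":0,"wz":0,"fingers":0.6},{"x":-0.02,"y":0.05,"z":0,"wx":0,"wy":0,"wz":0,"fingers":0.6},{"x":-0.02,"y":0.05,"z":0,"wx":0,"wy":0,"wz":0,"fingers":0.6},{"x":0,"y":0,"z":0,"wx":0,"wy":0,"wz":0,"fingers":0.6}]}';python3 go.py .6071 -.1392 .1 77.7; python3 look.py 10
```

```text
time_s: 27.22
eef_pos: [0.5671, -0.2241, 0.0986]
ee_rot: [0.105, 0.994, 0.0, 0.0]
force: [0.0, -0.7, -0.2]
finger_gap: 0.0515
grasp_force: 0.0
t 27.23 pos [ 0.5671 -0.2241  0.0986] yaw 77.92 turn(w units) [0.005 0.    0.045] shift mm [-21.   91.5  -1.4] gap 0.0515 F [ 0.  -0.7 -0.2]
```

```bash
python3 - <<'E'
from h import *
S=8
g=cv2.resize(cv2.imread("pics/top10.png"),None,fx=S,fy=S,interpolation=cv2.INTER_CUBIC).min(2)
w=np.zeros(g.shape,np.uint8); sl=np.s_[180*S:232*S,412*S:464*S]; w[sl]=g[sl]>180
w=cv2.morphologyEx(w,cv2.MORPH_OPEN,np.ones((3*S,3*S)))
for c in cv2.findContours(w,0,1)[0]:
    q=plane("top",(c[:,0]+.5)/S-.5,.039)[:,:2]; print(cv2.minEnclosingCircle(q.astype(np.float32)))
E
```

```text
((0.46571606397628784, -0.33882978558540344), 0.020278874784708023)
((0.4738192558288574, -0.3709622621536255), 0.007992940954864025)
```

```bash
python3 -m jog '{"plan":[{"x":-0.0105,"y":0.045,"z":0,"wx":0,"wy":0,"wz":0.04,"fingers":0.6},{"x":-0.0105,"y":0.045,"z":0,"wx":0,"wy":0,"wz":0,"fingers":0.6},{"x":0,"y":0,"z":0,"wx":0,"wy":0,"wz":0,"fingers":0.6},{"x":0,"y":0,"z":0,"wx":0,"wy":0,"wz":0,"fingers":0.6}]}';python3 go.py .6071 -.1392 .0183 77.7
```

```text
time_s: 27.82
eef_pos: [0.605, -0.1448, 0.0987]
ee_rot: [0.109, 0.994, -0.0, -0.0]
force: [-0.4, 0.8, -0.2]
finger_gap: 0.0517
grasp_force: 0.0
t 27.82 pos [ 0.605  -0.1448  0.0987] yaw 77.47 turn(w units) [-0.006 -0.003 -0.046] shift mm [-0.9  5.9 80.4] gap 0.0517 F [-0.4  0.8 -0.2]
```

```bash
python3 -m jog '{"plan":[{"x":-0.0009,"y":0.0059,"z":0.02,"wx":0,"wy":0,"wz":-0.04,"fingers":0.6},{"x":0,"y":0,"z":0.03,"wx":0,"wy":0,"wz":0,"fingers":0.6},{"x":0,"y":0,"z":0.021,"wx":0,"wy":0,"wz":0,"fingers":0.6},{"x":0,"y":0,"z":0.009,"wx":0,"wy":0,"wz":0,"fingers":0.6},{"x":0,"y":0,"z":0,"wx":0,"wy":0,"wz":0,"fingers":0.6},{"x":0,"y":0,"z":0,"wx":0,"wy":0,"wz":0,"fingers":0.2},{"x":0,"y":0,"z":0,"wx":0,"wy":0,"wz":0,"fingers":0.2},{"x":0,"y":0,"z":0,"wx":0,"wy":0,"wz":0,"fingers":0.2},{"x":0,"y":0,"z":-0.004,"wx":0,"wy":0,"wz":0,"fingers":0.2}]}'; python3 -m jog '{"plan":[{"x":0.0005,"y":0.0028,"z":0,"wx":0,"wy":0,"wz":0,"fingers":0.2},{"x":0,"y":0,"z":0,"wx":0,"wy":0,"wz":0,"fingers":0.2},{"x":0,"y":0,"z":0.0025,"wx":0,"wy":0,"wz":0,"fingers":0.2},{"x":0,"y":0,"z":0,"wx":0,"wy":0,"wz":0,"fingers":0.2}]}';python3 go.py .6071 -.1364 .0183 77.7
```

```text
time_s: 28.95
eef_pos: [0.6076, -0.1381, 0.0231]
ee_rot: [0.107, 0.994, -0.0, 0.0]
force: [0.2, -0.0, -1.0]
finger_gap: 0.0265
grasp_force: 59.4
time_s: 29.45
eef_pos: [0.6076, -0.1353, 0.02]
ee_rot: [0.107, 0.994, 0.0, -0.0]
force: [0.0, 0.8, -0.9]
finger_gap: 0.0267
grasp_force: 59.5
t 29.45 pos [ 0.6076 -0.1353  0.02  ] yaw 77.71 turn(w units) [-0.    -0.004  0.002] shift mm [ 0.2 -1.2  1.7] gap 0.0267 F [ 0.   0.8 -0.9]
```

```bash
python3 -m jog '{"plan":[{"x":0,"y":-0.0006,"z":0.0007,"wx":0,"wy":0,"wz":0,"fingers":0.2},{"x":0,"y":0,"z":0.0004,"wx":0,"wy":0,"wz":0,"fingers":0.2},{"x":0,"y":0,"z":0,"wx":0,"wy":0,"wz":0,"fingers":0.2}]}'
```

```text
time_s: 29.82
eef_pos: [0.6076, -0.1355, 0.0199]
ee_rot: [0.107, 0.994, 0.0, 0.0]
force: [-3.8, 6.4, 11.9]
finger_gap: 0.0266
grasp_force: 60.9
```

Contact made; release and go to the large sink (0.6436, 0.1088, yaw 92.1).

```bash
python3 -m jog '{"plan":[{"x":0,"y":0,"z":0,"wx":0,"wy":0,"wz":0,"fingers":0.6},{"x":0,"y":0,"z":0,"wx":0,"wy":0,"wz":0,"fingers":0.6},{"x":0,"y":0,"z":0,"wx":0,"wy":0,"wz":0,"fingers":0.6},{"x":0,"y":0,"z":-0.02,"wx":0,"wy":0,"wz":0,"fingers":0.6},{"x":0,"y":0,"z":-0.06,"wx":0,"wy":0,"wz":0,"fingers":0.8},{"x":0,"y":0,"z":0,"wx":0,"wy":0,"wz":-1.44,"fingers":0.8},{"x":0,"y":0,"z":0,"wx":0,"wy":0,"wz":-1.44,"fingers":0.8},{"x":-0.011,"y":0.06,"z":0,"wx":0,"wy":0,"wz":0,"fingers":0.8},{"x":-0.011,"y":0.06,"z":0,"wx":0,"wy":0,"wz":0,"fingers":0.8},{"x":-0.011,"y":0.06,"z":0,"wx":0,"wy":0,"wz":0,"fingers":0.8}]}'; python3 -m jog '{"plan":[{"x":-0.011,"y":0.06,"z":0,"wx":0,"wy":0,"wz":0,"fingers":0.8},{"x":0,"y":0,"z":0,"wx":0,"wy":0,"wz":0,"fingers":0.8},{"x":0,"y":0,"z":0,"wx":0,"wy":0,"wz":0,"fingers":0.8}]}';python3 go.py .6436 .1088 .0183 92.1
```

```text
time_s: 31.08
eef_pos: [0.6342, 0.0469, 0.101]
ee_rot: [-0.018, 1.0, -0.0, 0.001]
force: [1.4, -0.4, 0.1]
finger_gap: 0.0682
grasp_force: 0.0
time_s: 31.45
eef_pos: [0.6428, 0.1056, 0.1002]
ee_rot: [-0.019, 1.0, -0.0, 0.0]
force: [0.2, 0.0, 0.1]
finger_gap: 0.0685
grasp_force: 0.0
t 31.45 pos [0.6428 0.1056 0.1002] yaw 92.15 turn(w units) [-0.004  0.008  0.01 ] shift mm [-0.9  3.1 81.9] gap 0.0685 F [0.2 0.  0.1]
```

```bash
python3 -m jog '{"plan":[{"x":-0.0009,"y":0.0031,"z":0.02,"wx":0,"wy":0,"wz":0,"fingers":0.8},{"x":0,"y":0,"z":0.03,"wx":0,"wy":0,"wz":0,"fingers":0.8},{"x":0,"y":0,"z":0.021,"wx":0,"wy":0,"wz":0,"fingers":0.8},{"x":0,"y":0,"z":0.0095,"wx":0,"wy":0,"wz":0,"fingers":0.8},{"x":0,"y":0,"z":0,"wx":0,"wy":0,"wz":0,"fingers":0.8},{"x":0,"y":0,"z":0,"wx":0,"wy":0,"wz":0,"fingers":0.4},{"x":0,"y":0,"z":0,"wx":0,"wy":0,"wz":0,"fingers":0.4},{"x":0,"y":0,"z":0,"wx":0,"wy":0,"wz":0,"fingers":0.4},{"x":0,"y":0,"z":-0.004,"wx":0,"wy":0,"wz":0,"fingers":0.4}]}'; python3 -m jog '{"plan":[{"x":0,"y":0.002,"z":0,"wx":0,"wy":0,"wz":0,"fingers":0.4},{"x":0,"y":0,"z":0,"wx":0,"wy":0,"wz":0,"fingers":0.4},{"x":0,"y":0,"z":0.0025,"wx":0,"wy":0,"wz":0,"fingers":0.4},{"x":0,"y":0,"z":0,"wx":0,"wy":0,"wz":0,"fingers":0.4}]}';python3 go.py .6436 .1109 .0183 92.1
```

```text
time_s: 32.58
eef_pos: [0.6435, 0.1088, 0.0231]
ee_rot: [-0.018, 1.0, -0.0, 0.0]
force: [-0.0, -0.6, -0.4]
finger_gap: 0.0426
grasp_force: 61.4
time_s: 33.08
eef_pos: [0.6433, 0.1107, 0.02]
ee_rot: [-0.018, 1.0, -0.0, -0.0]
force: [0.4, 0.4, 0.1]
finger_gap: 0.0429
grasp_force: 61.4
t 33.08 pos [0.6433 0.1107 0.02  ] yaw 92.11 turn(w units) [-0.001 -0.003  0.002] shift mm [-0.3  0.2  1.7] gap 0.0429 F [0.4 0.4 0.1]
```

```bash
python3 -m jog '{"plan":[{"x":0,"y":0,"z":0.0007,"wx":0,"wy":0,"wz":0,"fingers":0.4},{"x":0,"y":0,"z":0.0004,"wx":0,"wy":0,"wz":0,"fingers":0.4},{"x":0,"y":0,"z":0,"wx":0,"wy":0,"wz":0,"fingers":0.4}]}'
```

```text
time_s: 33.45
eef_pos: [0.6433, 0.1107, 0.0199]
ee_rot: [-0.018, 1.0, -0.0, 0.0]
force: [-6.8, -0.2, 13.0]
finger_gap: 0.0426
grasp_force: 62.9
```

```bash
python3 -m jog '{"plan":[{"x":0,"y":0,"z":0,"wx":0,"wy":0,"wz":0,"fingers":0.75},{"x":0,"y":0,"z":0,"wx":0,"wy":0,"wz":0,"fingers":0.75},{"x":0,"y":0,"z":0,"wx":0,"wy":0,"wz":0,"fingers":0.75},{"x":0,"y":0,"z":-0.02,"wx":0,"wy":0,"wz":0,"fingers":0.75},{"x":0,"y":0,"z":-0.06,"wx":0,"wy":0,"wz":0,"fingers":0.6},{"x":0,"y":0,"z":0,"wx":0,"wy":0,"wz":1.83,"fingers":0.6},{"x":0,"y":0,"z":0,"wx":0,"wy":0,"wz":1.83,"fingers":0.6},{"x":0.038,"y":0.0355,"z":0,"wx":0,"wy":0,"wz":0,"fingers":0.6},{"x":0.038,"y":0.0355,"z":0,"wx":0,"wy":0,"wz":0,"fingers":0.6},{"x":0.038,"y":0.0355,"z":0,"wx":0,"wy":0,"wz":0,"fingers":0.6}]}'; python3 -m jog '{"plan":[{"x":0.038,"y":0.0355,"z":0,"wx":0,"wy":0,"wz":0,"fingers":0.6},{"x":0.038,"y":0.0355,"z":0,"wx":0,"wy":0,"wz":0,"fingers":0.6},{"x":0.038,"y":0.0355,"z":0,"wx":0,"wy":0,"wz":0,"fingers":0.6},{"x":0,"y":0,"z":0,"wx":0,"wy":0,"wz":0,"fingers":0.6},{"x":0,"y":0,"z":0,"wx":0,"wy":0,"wz":0,"fingers":0.6}]}';python3 go.py .4838 .3799 .0183 73.77
```

```text
time_s: 34.7
eef_pos: [0.563, 0.246, 0.1007]
ee_rot: [0.141, 0.99, 0.0, 0.001]
force: [0.1, -0.2, 0.7]
finger_gap: 0.0512
grasp_force: 0.0
time_s: 35.33
eef_pos: [0.484, 0.3789, 0.1001]
ee_rot: [0.14, 0.99, 0.0, 0.0]
force: [-0.1, -0.7, 0.2]
finger_gap: 0.0512
grasp_force: 0.0
t 35.33 pos [0.484  0.3789 0.1001] yaw 73.85 turn(w units) [0.005 0.011 0.016] shift mm [ 0.5  0.9 81.8] gap 0.0512 F [-0.1 -0.7  0.2]
```

```bash
python3 -m jog '{"plan":[{"x":0.0005,"y":0.0009,"z":0.02,"wx":0,"wy":0,"wz":0,"fingers":0.6},{"x":0,"y":0,"z":0.03,"wx":0,"wy":0,"wz":0,"fingers":0.6},{"x":0,"y":0,"z":0.021,"wx":0,"wy":0,"wz":0,"fingers":0.6},{"x":0,"y":0,"z":0.0095,"wx":0,"wy":0,"wz":0,"fingers":0.6},{"x":0,"y":0,"z":0,"wx":0,"wy":0,"wz":0,"fingers":0.6},{"x":0,"y":0,"z":0,"wx":0,"wy":0,"wz":0,"fingers":0.2},{"x":0,"y":0,"z":0,"wx":0,"wy":0,"wz":0,"fingers":0.2},{"x":0,"y":0,"z":0,"wx":0,"wy":0,"wz":0,"fingers":0.2},{"x":0,"y":0,"z":-0.004,"wx":0,"wy":0,"wz":0,"fingers":0.2}]}'; python3 -m jog '{"plan":[{"x":0,"y":0.0017,"z":0,"wx":0,"wy":0,"wz":0,"fingers":0.2},{"x":0,"y":0,"z":0,"wx":0,"wy":0,"wz":0,"fingers":0.2},{"x":0,"y":0,"z":0.0025,"wx":0,"wy":0,"wz":0,"fingers":0.2},{"x":0,"y":0,"z":0,"wx":0,"wy":0,"wz":0,"fingers":0.2}]}';python3 go.py .4843 .3815 .0183 73.77
```

```text
time_s: 36.45
eef_pos: [0.4837, 0.3799, 0.0231]
ee_rot: [0.141, 0.99, 0.0, 0.0]
force: [-0.2, 0.2, -1.4]
finger_gap: 0.0267
grasp_force: 59.5
time_s: 36.95
eef_pos: [0.484, 0.3815, 0.0199]
ee_rot: [0.141, 0.99, -0.0, -0.0]
force: [-1.0, -0.3, 1.5]
finger_gap: 0.0265
grasp_force: 59.5
t 36.95 pos [0.484  0.3815 0.0199] yaw 73.81 turn(w units) [-0.001 -0.002  0.009] shift mm [-0.3  0.1  1.6] gap 0.0265 F [-1.  -0.3  1.5]
```

```bash
python3 -m jog '{"plan":[{"x":0,"y":0,"z":0.0005,"wx":0,"wy":0,"wz":0,"fingers":0.2},{"x":0,"y":0,"z":0.0003,"wx":0,"wy":0,"wz":0,"fingers":0.2},{"x":0,"y":0,"z":0,"wx":0,"wy":0,"wz":0,"fingers":0.2}]}'; python3 -m jog '{"plan":[{"x":0,"y":0,"z":0,"wx":0,"wy":0,"wz":0,"fingers":0.6},{"x":0,"y":0,"z":0,"wx":0,"wy":0,"wz":0,"fingers":0.6},{"x":0,"y":0,"z":0,"wx":0,"wy":0,"wz":0,"fingers":0.6},{"x":0,"y":0,"z":-0.02,"wx":0,"wy":0,"wz":0,"fingers":0.6},{"x":0,"y":0,"z":-0.06,"wx":0,"wy":0,"wz":0,"fingers":1},{"x":0.04,"y":0,"z":-0.04,"wx":0,"wy":0,"wz":0,"fingers":1},{"x":0.06,"y":0,"z":0,"wx":0,"wy":0,"wz":0,"fingers":1},{"x":0.06,"y":0,"z":0,"wx":0,"wy":0,"wz":0,"fingers":1},{"x":0.06,"y":0,"z":0,"wx":0,"wy":0,"wz":0,"fingers":1},{"x":0,"y":0,"z":0,"wx":0,"wy":0,"wz":0,"fingers":1}]}'
python3 look.py 11; python3 - <<'E'
from h import *
im=cv2.imread("pics/top11.png")
B=[((.4834,.3798),-16.2,.072,.028,(174,231)),((.6423,.1094),2,.044,.044,(266,167)),((.6053,-.1374),-12.4,.028,.028,(353,170)),((.4735,-.3627),0,.044,.044,(438,206))]
out=[]
for c,y,lx,ly,(u,v) in B:
    t=np.radians(y);M=np.array([[np.cos(t),-np.sin(t)],[np.sin(t),np.cos(t)]])
    a=cv2.resize(im[v-19:v+20,u-19:u+20],(390,390),interpolation=cv2.INTER_CUBIC)
    k=np.linspace(0,2*np.pi,60)
    sq=np.array([[1,1],[1,-1],[-1,-1],[-1,1]])*[lx/2,ly/2]@M.T if y else .022*np.c_[np.cos(k),np.sin(k)]
    p=(proj("top",np.c_[sq+c,np.full(len(sq),.039)])-[u-19,v-19]+.5)*10
    cv2.polylines(a,[p.astype(np.int32).reshape(-1,1,2)],True,(0,0,255),1); out.append(cv2.resize(a,(300,300)))
cv2.imwrite("pics/x12.png",np.vstack([np.hstack(out[:2]),np.hstack(out[2:])]))
S=8
g=cv2.resize(im,None,fx=S,fy=S,interpolation=cv2.INTER_CUBIC).min(2)
w=np.zeros(g.shape,np.uint8); sl=np.s_[180*S:232*S,412*S:464*S]; w[sl]=g[sl]>180
w=cv2.morphologyEx(w,cv2.MORPH_OPEN,np.ones((3*S,3*S)))
for c in cv2.findContours(w,0,1)[0]:
    q=plane("top",(c[:,0]+.5)/S-.5,.039)[:,:2]; print(cv2.minEnclosingCircle(q.astype(np.float32)))
E
```

```text
time_s: 37.33
eef_pos: [0.484, 0.3815, 0.0199]
ee_rot: [0.141, 0.99, 0.0, 0.0]
force: [-3.8, -2.6, 11.6]
finger_gap: 0.0267
grasp_force: 61.1
time_s: 38.58
eef_pos: [0.2697, 0.4438, 0.1411]
ee_rot: [0.139, 0.99, 0.001, 0.0]
force: [1.0, 0.2, 0.9]
finger_gap: 0.0854
grasp_force: 0.0
((0.4717220366001129, -0.3627161979675293), 0.0212246160954237)
```

View pics/x12.png

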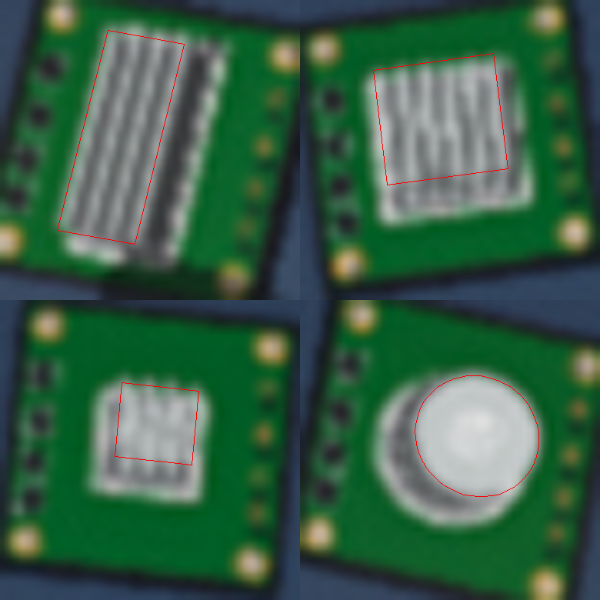

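View pics/x11.png

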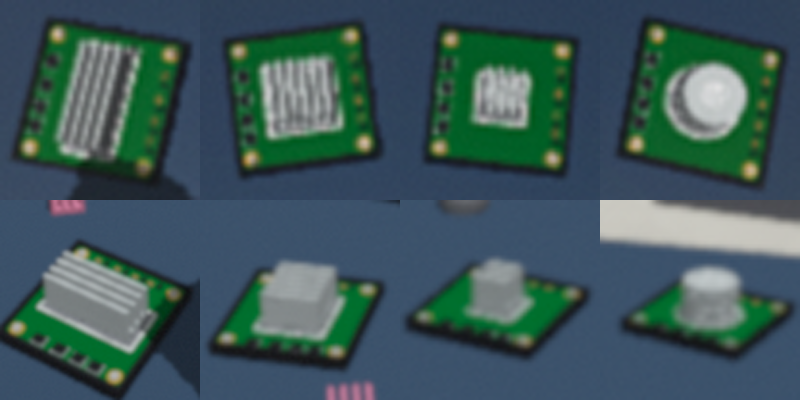

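All four sinks line up with their predicted centred positions: long, large, small and round, with the round disc within about 2 mm. The arm is clear of everything.

```bash
python3 -c "
from bench import ticket; print(ticket.job_done())"
```

```text
the job is handed in; nothing more can be done
None
```

All four heat sinks are on their matching boards, set down gently and within about 2 mm of centre as far as the camera pictures show. I handed the job in at about 39 s, with the jar and screwdriver never approached.

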